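# Nest bent angle specimens in the soak cradle and start the timer

## Task

Set the brass weight from the cradle aside on the bench, then stack all the blue angles in the middle of the cradle, flat leg down and squarely across it, each one turned end for end from the one below so that the raised legs alternate between the two red cheeks and nest closely. Then put the weight back upright on the middle of the top angle and, last, press the timer's red plunger down to its stop for a moment and let it come up. Leave the bowl, the brass cup and the beaker where they are.

Things in the scene. Friction and masses are not known exactly. Their poses are not given: they have to be found in the camera images.
- cradle: Fixed steel cradle. Origin: centre of its underside, on the bench. Floor 104 (x) by 44 mm (y), 12 mm high; at each end in x a red cheek rises outward at 45 degrees to 37 mm height, x = 77 mm. In the middle of each long side an end stop, 20 mm wide (x within 10), stands 52 mm high; 68 mm clear between the two in y. Beside the stops both sides are open, so fingers can pass the ends of an angle.
- cradle_floor (a point): Centre of the top of the cradle's floor, 12 mm over the bench; axes as the cradle's.
- angle0: Loose blue aluminium angle (may be absent), 96 g, 54 mm long (y), 6 mm thick. Flat leg x -40 to +40 mm, down at the start; from the bend at x = -40 the other leg, 30 mm, rises outward at 45 degrees to x = -61, z = 25 mm. Origin: centre of the flat leg's underside; centre of mass x = -15. Grip it by its end faces by the bend, x = -30 to -40, fingertips almost at its underside.
- angle0_leg (a point): Point on the raised leg of angle0, at x = -52, z = 16 mm in its frame: tells which way round it lies.
- angle1: Loose blue aluminium angle (may be absent), 96 g, 54 mm long (y), 6 mm thick. Flat leg x -40 to +40 mm, down at the start; from the bend at x = -40 the other leg, 30 mm, rises outward at 45 degrees to x = -61, z = 25 mm. Origin: centre of the flat leg's underside; centre of mass x = -15. Grip it by its end faces by the bend, x = -30 to -40, fingertips almost at its underside.
- angle1_leg (a point): Point on the raised leg of angle1, at x = -52, z = 16 mm in its frame: tells which way round it lies.
- angle2: Loose blue aluminium angle (may be absent), 96 g, 54 mm long (y), 6 mm thick. Flat leg x -40 to +40 mm, down at the start; from the bend at x = -40 the other leg, 30 mm, rises outward at 45 degrees to x = -61, z = 25 mm. Origin: centre of the flat leg's underside; centre of mass x = -15. Grip it by its end faces by the bend, x = -30 to -40, fingertips almost at its underside.
- angle2_leg (a point): Point on the raised leg of angle2, at x = -52, z = 16 mm in its frame: tells which way round it lies.
- angle3: Loose blue aluminium angle (may be absent), 96 g, 54 mm long (y), 6 mm thick. Flat leg x -40 to +40 mm, down at the start; from the bend at x = -40 the other leg, 30 mm, rises outward at 45 degrees to x = -61, z = 25 mm. Origin: centre of the flat leg's underside; centre of mass x = -15. Grip it by its end faces by the bend, x = -30 to -40, fingertips almost at its underside.
- angle3_leg (a point): Point on the raised leg of angle3, at x = -52, z = 16 mm in its frame: tells which way round it lies.
- angle4: Loose blue aluminium angle (may be absent), 96 g, 54 mm long (y), 6 mm thick. Flat leg x -40 to +40 mm, down at the start; from the bend at x = -40 the other leg, 30 mm, rises outward at 45 degrees to x = -61, z = 25 mm. Origin: centre of the flat leg's underside; centre of mass x = -15. Grip it by its end faces by the bend, x = -30 to -40, fingertips almost at its underside.
- angle4_leg (a point): Point on the raised leg of angle4, at x = -52, z = 16 mm in its frame: tells which way round it lies.
- weight: Loose brass hold-down weight, about 0.4 kg: block 44 x 44 mm, 22 mm high, with a black upright grip on top, 18 mm (x) by 36 mm (y), from z = 22 to 52 mm. Origin: centre of the underside. Grip it across its 18 mm. It lies on the cradle's floor at the start.
- timer: Fixed white soak timer, 150 (x) x 180 (y) x 70 mm high, with a 270 mm post at its -y end. Origin: centre of its underside; the red plunger stands at x = 0, y = 45 mm.
- plunger (a joint): Spring plunger of the timer, in m: 0 up, 0.018 fully down at its stop. Needs 4 N to start and 10 N at the stop; springs back up when released.
- plunger_top (a point): Centre of the top of the plunger's red head, 42 mm across, 120 mm over the bench when up; pressed straight down.
- bowl: Yellow enamel bowl, 120 mm across, 45 mm high; leave alone. Origin: centre of its underside.
- sample_cup: Brass cup, 60 mm across, 35 mm high; leave alone. Origin: centre of its underside.
- beaker: Glass beaker, 70 mm across, 65 mm high; leave alone. Origin: centre of its underside.

How it is judged:
By the outcome, as a careful person would: the job done as asked, in the order asked, and still so for the second after the job is handed in, with the robot touching nothing.
Of angle0, angle1, angle2, angle3, angle4 only 3 to 5 are there at a start; the rules pass over those that are not, and their reading is None.
At some moment in a run one of angle0, angle1, angle2, angle3, angle4 may be knocked a few centimetres aside while the robot is not near it.
It also fails if it takes over 210 s, if anything falls off the work surface, if the arm or the gripper's body presses on something with over 40 N, if the wrist force passes 120 N, or if a joint passes its speed limit or range.

## Robot

A 6-joint arm with a two-finger parallel gripper is mounted at the origin on the work surface. World frame = base frame: x ahead of the robot, y to its left, z up, the work surface at z = 0. Lengths are in m, angles in degrees, forces in N, time in s.
With the tool pointing down it reaches from about 0.25 to 0.725 m from the base axis. Payload 9.7 kg.
Tool frame: the origin (TCP) lies between the finger pads; the fingertips stand 25 mm ahead of it and the grasp point (between the pads) lies 6 mm ahead of it; z points along the fingers, y is the line along which they close (so a half turn about z gives the same grasp; the last joint's range is limited). The gripper opens to 85 mm and grips with 20 to 120 N. Pads are 22 mm wide; open, the fingers measure 114 mm over their backs; the gripper's body (76 mm by 85 mm) begins 54 mm behind the grasp point. The pads swing forward as they close: fully open they stand 13 mm farther back than shut.
Start: joints at [66.463, 4.979, 10.078, 95.1, 0, 90], TCP at [0.22, 0.504, 0.256] pointing down, gripper open.
Joint ranges: [-179.16, 179.16], [-48.56, 103.87], [-65.8, 70.77], [-126.05, 130.52], [-82.76, 87.17], [-180, 180]. Speed limits (degrees/s): [127.2, 127.2, 147.25, 180, 180, 180].

## Interface

Orientations are given as [roll, pitch, yaw] about the fixed x, y, z axes, in that order (R = Rz(yaw) Ry(pitch) Rx(roll)).
In Python, from workcell import bot gives the robot as it stands.
- The arm moves only by the shell command python3 drive.py 'ROWS' [FORCE]. ROWS is a JSON object whose key "rows" holds a list of rows, 1 to 5 of them, each of 5 numbers: dx, dy, dz in units of 5 mm, then a turn about the tool's z in degrees, then the finger opening in m; each row is the pose to reach, as a shift and turn from the pose commanded when the command began, along the tool's axes at that moment; what a row does not reach only later rows make up. A row lasts 1/12 s, in which the tool goes at most 0.0417 m and 7.16 degrees, less where a joint would pass 70% of its speed; a pose out of reach is approached as far as the arm can. The fingers move at their own pace and stop on an object; FORCE is the grip in N (left out, the last holds). Time passes only in rows, so rows that do not move let the fingers close. It prints the time, the measured TCP pose, the force, the opening and the grip force at its end. Input that does not fit is refused with a message, and nothing moves.
- bot.get_obs(): the state, without advancing time (a new reading comes with each control period).
- bot.camera(name): name is "scene" or "top"; returns the picture (400x640x3 uint8, blue, green, red); there is no depth.
- bot.camera_info(name): a dict with "mtx" (3x3 intrinsics, pixels), "k1" (the pictures are not rectified: a ray, as slopes to the right and down, at radius r is drawn at 1 + k1 r^2 times it, then the intrinsics apply), "extrinsics" (4x4, takes a point from camera to world coordinates). Camera axes: x right, y down, z forward; pixel columns grow to the right and rows downward; lengths in m; the calibration is good to about 2 mm. A picture is of the moment at which its call begins. camera_info takes no time and is no camera call.
- bot.job_done(): hands the job in; it is judged then, once.
The state is a dict: "time": time; "q": joint angles; "qd": joint speeds; "joint_efforts": joint torques, N m; "ee_pos": TCP position; "tcp_rot": TCP orientation; "wrist_force": force on the tool from outside, world axes, zero at the start; "torque": the same for the moment, N m; "opening": finger opening in m; "grasp_force": force on a finger pad.
Only numpy, scipy, OpenCV 4.12 (cv2) and the standard library are available. Lean on these libraries where they do the work, as an engineer would, in place of code of your own. Each camera call takes 0.05 s, during which the arm holds its last target. There are 200 camera calls.

## Working session

There is one attempt and no reset: what is moved stays moved. The work goes in short steps, Python scripts to look and compute and a shell command to move; the robot and the scene stay as the last step left them, time stands still between calls to the robot, and variables do not carry over. Pictures are saved under pics/ and viewed, at most 14 in all, crops included, and the job is handed in when it is done.

```bash
ls; mkdir -p pics; python3 - <<'E'
from workcell import bot
import cv2
for n in("scene","top"):
    cv2.imwrite(f"pics/{n}0.png",bot.camera(n)); i=bot.camera_info(n); print(n,i)
o=bot.get_obs(); print(o["time"],o["ee_pos"],o["tcp_rot"],o["opening"])
E
```

```text
drive.py
pics
workcell.py
scene {'mtx': array([[517.92172996,   0.        , 327.90497421],
       [  0.        , 517.92172996, 195.87234054],
       [  0.        ,   0.        ,   1.        ]]), 'k1': -0.1184249385289891, 'extrinsics': array([[ 0.80743464,  0.42866708, -0.40533176,  1.04519421],
       [ 0.58984299, -0.57306619,  0.56892916, -0.68005674],
       [ 0.01159927, -0.69845521, -0.71555977,  0.97586696],
       [ 0.        ,  0.        ,  0.        ,  1.        ]])}
top {'mtx': array([[467.20996979,   0.        , 314.8531429 ],
       [  0.        , 467.20996979, 193.69286847],
       [  0.        ,   0.        ,   1.        ]]), 'k1': 0.03657482064284947, 'extrinsics': array([[ 0.02386215, -0.98906468,  0.14553922,  0.38601444],
       [-0.99970425, -0.02292439,  0.0081173 ,  0.00881082],
       [-0.00469214, -0.14568987, -0.98931918,  1.27577328],
       [ 0.        ,  0.        ,  0.        ,  1.        ]])}
0.1 [0.21956493 0.5040651  0.25561192] [-1.79926059e+02  8.91101105e-04  1.56465643e+02] 0.08575621135439909
```
View pics/scene0.png

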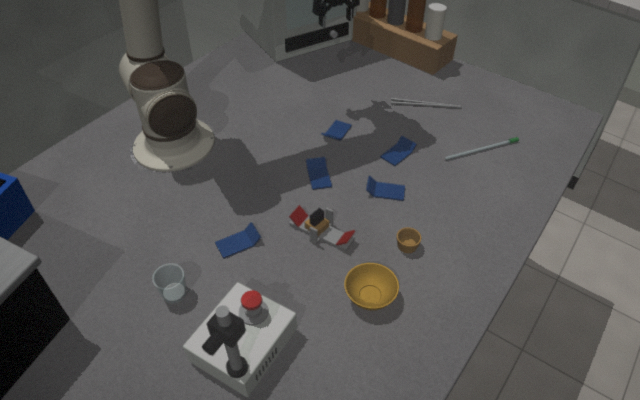

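View pics/top0.png

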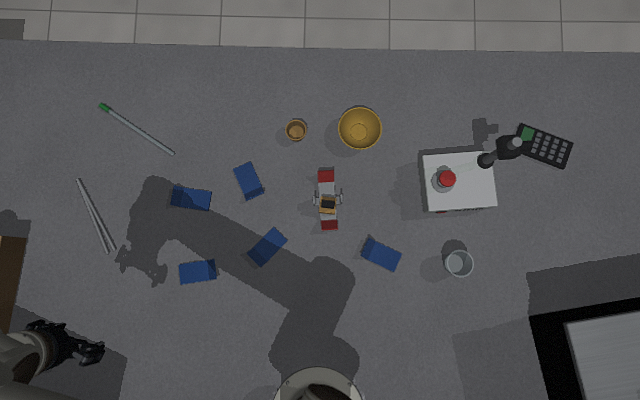

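The five blue angles are at top-view (248,180), (190,197), (267,246), (198,271) and (381,254), with the same five in the scene view. The cradle with the weight is at (328,200) and the plunger at (447,178). Next I'll measure the corners and enlarge the angles to see which way each lies.

```bash
cat > h.py <<'E'
from workcell import bot
import cv2, numpy as np
I={n:bot.camera_info(n) for n in("scene","top")}
def rays(n,px):
    i=I[n]; p=cv2.undistortPoints(np.float64(px).reshape(-1,1,2),i["mtx"],np.array([i["k1"],0,0,0]))[:,0]
    E=i["extrinsics"]; return E[:3,3],np.c_[p,np.ones(len(p))]@E[:3,:3].T
def onz(n,px,z):
    c,d=rays(n,px); return c+d*((np.asarray(z)-c[2])/d[:,2])[:,None]
def proj(n,P):
    i=I[n];E=np.linalg.inv(i["extrinsics"])
    return cv2.projectPoints(np.float64(P).reshape(-1,1,3),cv2.Rodrigues(E[:3,:3])[0],E[:3,3],i["mtx"],np.array([i["k1"],0,0,0]))[0][:,0]
def tri(a,b):  # top pixel, scene pixel -> point, gap
    c1,d1=rays("top",a);c2,d2=rays("scene",b);d1=d1[0];d2=d2[0]
    s=np.linalg.lstsq(np.c_[d1,-d2],c2-c1,rcond=None)[0]; p=c1+s[0]*d1;q=c2+s[1]*d2
    return (p+q)/2,np.linalg.norm(p-q)
def mask(im,c):
    h=cv2.cvtColor(im,cv2.COLOR_BGR2HSV)
    if c=="blue": return cv2.inRange(h,(105,110,35),(130,255,255))
    return cv2.inRange(h,(0,120,60),(6,255,255))|cv2.inRange(h,(174,120,60),(180,255,255))
def blobs(m,lo,hi):
    return [k for k in cv2.findContours(m,cv2.RETR_EXTERNAL,cv2.CHAIN_APPROX_NONE)[0] if lo<cv2.contourArea(k)<hi]
def quad(c):
    return cv2.boxPoints(cv2.minAreaRect(c))
E
python3 - <<'E'
from h import *
t=cv2.imread("pics/top0.png");s=cv2.imread("pics/scene0.png")
T=[]
for n,im in(("top",t),("scene",s)):
    for c in("blue","red"):
        for k in blobs(mask(im,c),60,3000):
            m=cv2.moments(k);ce=np.array([m["m10"],m["m01"]])/m["m00"]
            print(n,c,ce.round(1),cv2.contourArea(k),onz(n,[ce],.008)[0].round(4), cv2.minAreaRect(k)[1:])
            if c=="blue":
                x,y=ce.astype(int)
                if 25<y<375 and 30<x<610: T.append(cv2.resize(im[y-28:y+28,x-28:x+28],(156,156),interpolation=cv2.INTER_CUBIC))
T+= [cv2.resize(t[160:240,290:370],(156,156)),cv2.resize(s[190:260,285:355],(156,156))]
while len(T)%5: T.append(T[0]*0)
M=np.vstack([np.hstack(T[i:i+5]) for i in range(0,len(T),5)])
cv2.imwrite("pics/m1.png",cv2.convertScaleAbs(M,alpha=1.6)[:600,:800])
E
```

```text
top blue [197.  271.3] 671.5 [0.3557 0.3289 0.008 ] ((20.1475772857666, 37.101951599121094), 81.25383758544922)
top blue [380.7 254.5] 675.0 [ 0.4116 -0.1616  0.008 ] ((37.11872863769531, 20.124608993530273), 26.56505012512207)
top blue [266.8 246.7] 700.0 [0.4251 0.1454 0.008 ] ((19.091880798339844, 38.18376159667969), 45.0)
top blue [190.6 198. ] 692.5 [0.5527 0.3587 0.008 ] ((38.87470245361328, 19.84512710571289), 9.7824068069458)
top blue [248.1 180.7] 618.5 [0.6045 0.2038 0.008 ] ((34.6493034362793, 19.736942291259766), 66.50143432617188)
top red [329.  224.7] 118.5 [ 0.4884 -0.0212  0.008 ] ((9.0, 16.0), 90.0)
top red [447.1 178.1] 187.0 [ 0.6241 -0.3426  0.008 ] ((15.55634880065918, 15.55634880065918), 45.0)
top red [325.7 175.8] 156.5 [ 0.6231 -0.0094  0.008 ] ((11.0, 15.0), 90.0)
scene blue [238.1 241.2] 669.5 [ 0.4135 -0.1634  0.008 ] ((20.565523147583008, 41.849937438964844), 60.80251693725586)
scene blue [385.3 189.7] 469.0 [0.6052 0.1991 0.008 ] ((37.97661209106445, 16.751808166503906), 15.255118370056152)
scene blue [ 12.4 205.7] 1393.5 [-0.155  -0.4439  0.008 ] ((66.0, 33.0), 90.0)
scene blue [318.2 173. ] 493.5 [0.4242 0.144  0.008 ] ((31.03061294555664, 18.73829460144043), 77.00537872314453)
scene blue [398.9 151.2] 426.5 [0.5543 0.3563 0.008 ] ((17.16558837890625, 33.644554138183594), 46.636573791503906)
scene blue [337.5 129.7] 255.5 [0.3567 0.3302 0.008 ] ((15.26772689819336, 23.899866104125977), 40.23635482788086)
scene red [250.9 299.4] 259.0 [ 0.5488 -0.2682  0.008 ] ((17.677669525146484, 19.091880798339844), 45.0)
scene red [345.2 237.4] 86.5 [0.6136 0.0012 0.008 ] ((6.800000190734863, 20.0), 36.86989974975586)
scene red [298.3 215.7] 170.5 [ 0.4784 -0.0113  0.008 ] ((12.727920532226562, 14.849241256713867), 45.0)
```

View pics/m1.png

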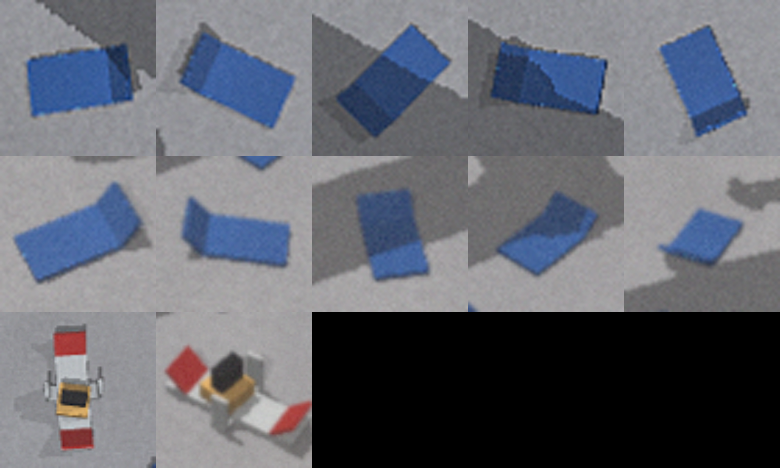

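The raised legs, by the shaded strip in the top crops, point as follows:

| Angle | Leg toward |
|---|---|
| A (197,271) | right (−y) |
| B (381,254) | upper left |
| C (267,247) | lower left |
| D (190,198) | left |
| E (248,181) | below |

The weight sits off-centre in the cradle, toward the robot. Next come precise poses.

```bash
cat >> h.py <<'E'
def angles(im):
    """top view: list of (px, origin xy, yaw deg mod 360 by darker leg end, length, width)"""
    out=[]
    up=cv2.resize(im,None,fx=4,fy=4,interpolation=cv2.INTER_CUBIC)
    for k in blobs(mask(up,"blue"),4000,16000):
        m=cv2.moments(k); ce=np.array([m["m10"],m["m01"]])/m["m00"]
        f=lambda p:(np.float64(p).reshape(-1,2)+.5)/4-.5
        P=onz("top",f(k),.006)[:,:2]
        (c,(w,h),a)=cv2.minAreaRect(np.float32(P*1000)); 
        yaw=a if w>h else a+90
        out.append((f(ce)[0],onz("top",f(ce),.006)[0,:2],onz("top",f(ce),.011)[0,:2],yaw,max(w,h),min(w,h)))
    return out
def origin(c6,c11,yaw):   # yaw = direction of angle's +x (from leg to flat end)
    u=np.array([np.cos(np.radians(yaw)),np.sin(np.radians(yaw))]);v=np.array([-u[1],u[0]])
    return u*(c11@u+.0105)+v*(c6@v)
def red(im,n):
    up=cv2.resize(im,None,fx=4,fy=4,interpolation=cv2.INTER_CUBIC)
    r=[]
    for k in blobs(mask(up,"red"),500,9000):
        m=cv2.moments(k); r.append((np.array([m["m10"],m["m01"]])/m["m00"]+.5)/4-.5)
    return r
E
python3 - <<'E'
from h import *
t=cv2.imread("pics/top0.png");s=cv2.imread("pics/scene0.png")
legdir={"A":((197,271),(1,0)),"B":((381,254),(-1,-.5)),"C":((267,247),(-1,1)),"D":((190,198),(-1,0)),"E":((248,181),(.3,1))}
for p,c6,c11,yaw,l,w in angles(t):
    for n,(q,d) in legdir.items():
        if np.hypot(*(p-q))<6:
            ld=np.array([-d[1],-d[0]])   # image right=-y, down=-x
            u=np.array([np.cos(np.radians(yaw)),np.sin(np.radians(yaw))])
            if u@ld>0: yaw+=180
            print(n,"origin",origin(c6,c11,yaw).round(4),"yaw",round((yaw+180)%360-180,1),"size",round(l),round(w))
rt,rs=red(t,"top"),red(s,"scene")
for a in rt:
    for b in rs:
        p,g=tri(a,b)
        if g<.012: print(a.round(1),b.round(1),p.round(4),"gap",round(g,4), "top on z .0245",onz("top",[a],.0245)[0].round(4),"z.12",onz("top",[a],.12)[0].round(4))
# black grip & brass
for n,im,r in(("top",t,(310,345,180,225)),("scene",s,(300,335,203,235))):
    x0,x1,y0,y1=r; c=cv2.resize(im[y0:y1,x0:x1],None,fx=4,fy=4,interpolation=cv2.INTER_CUBIC);h=cv2.cvtColor(c,cv2.COLOR_BGR2HSV)
    for nm,m in(("black",cv2.inRange(c,(0,0,0),(48,48,48))),("brass",cv2.inRange(h,(10,100,60),(30,255,255)))):
        for k in blobs(m,150,9000):
            mm=cv2.minAreaRect(k);M=cv2.moments(k);ce=(np.array([M["m10"],M["m01"]])/M["m00"]+.5)/4-.5+[x0,y0]
            print(n,nm,ce.round(1),[round(v/4,1) for v in mm[1]],round(mm[2],1),"z.064",onz(n,[ce],.064)[0].round(4))
T=[cv2.resize(t[165:235,285:365],(400,350),interpolation=cv2.INTER_CUBIC),cv2.resize(s[195:265,280:360],(400,350),interpolation=cv2.INTER_CUBIC)]
cv2.imwrite("pics/cr.png",cv2.convertScaleAbs(np.hstack(T),alpha=1.4))
E
```

```text
A origin [0.354  0.3386] yaw 99.9 size 97 54
B origin [ 0.4074 -0.1711] yaw -114.8 size 99 55
C origin [0.4328 0.1382] yaw -43.5 size 102 54
D origin [0.5512 0.3474] yaw -98.7 size 107 56
E origin [0.6134 0.208 ] yaw 25.1 size 98 55
[328.9 224.7] [298.3 215.7] [ 0.4869 -0.0208  0.0221] gap 0.0007 top on z .0245 [ 0.487  -0.0206  0.0245] z.12 [ 0.4793 -0.0183  0.12  ]
[447.1 178.1] [251.  299.4] [ 0.604  -0.3132  0.1146] gap 0.0006 top on z .0245 [ 0.6211 -0.338   0.0245] z.12 [ 0.6031 -0.3115  0.12  ]
[325.5 175.8] [345.3 237.3] [ 0.6202 -0.0088  0.0226] gap 0.0004 top on z .0245 [ 0.62   -0.0086  0.0245] z.12 [ 0.6021 -0.0073  0.12  ]
top black [327.6 203.8] [13.1, 7.8] 7.1 z.064 [ 0.5385 -0.0152  0.064 ]
top brass [327.2 205. ] [15.9, 16.3] 7.6 z.064 [ 0.5352 -0.0142  0.064 ]
scene black [316.6 217. ] [10.9, 17.0] 49.9 z.064 [ 0.5484 -0.0274  0.064 ]
scene brass [318.3 224.7] [13.9, 23.5] 86.4 z.064 [ 0.5662 -0.0443  0.064 ]
```

View pics/cr.png

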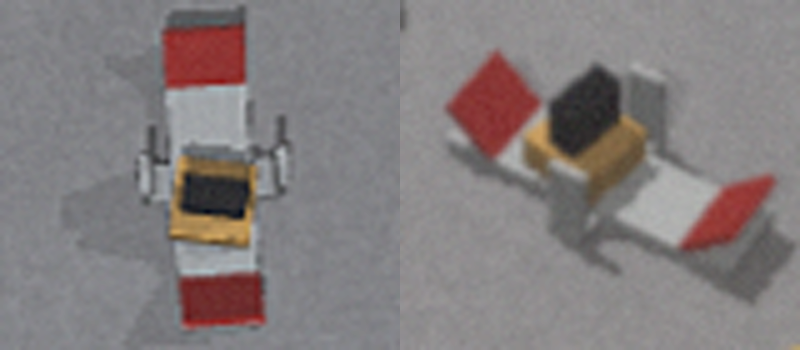

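Triangulation closes to under 1 mm. That puts the cradle centre at about (0.5535, −0.0147) with yaw 5.1°, the weight's grip at about (0.540, −0.015) with x-axis yaw about −5.6°, and the plunger at (0.604, −0.3125). Next is a planning helper, and the move to the weight.

```bash
cat >> h.py <<'E'
def plan(x,y,z,yaw,n=1,start=None):
    """print, per command, shift and turn in the tool's axes at the start of that command (tool down)"""
    o=bot.get_obs(); p=np.array(o["ee_pos"]) if start is None else np.array(start[:3]); a=o["tcp_rot"][2] if start is None else start[3]
    print("t",round(o["time"],1),"now",p.round(4),round(a,1),"q1,q6",np.round(o["q"],1)[[0,5]],"rot",np.round(o["tcp_rot"],1))
    dyaw=yaw-a; d=(np.array([x,y,z])-p)/n
    for i in range(n):
        t=np.radians(a+dyaw*i/n); c,s=np.cos(t),np.sin(t)
        print("  %.4f %.4f %.4f %.1f"%(d[0]*c+d[1]*s, d[0]*s-d[1]*c, -d[2], -dyaw/n))
E
python3 -c "
from h import *
print(onz('top',[[327.8,199]],.052))
plan(.540,-.015,.2,84.4,4)"
```

```text
[[ 0.55266452 -0.01569293  0.052     ]]
t 0.1 now [0.2196 0.5041 0.2556] 156.5 q1,q6 [66.5 90. ] rot [-179.9    0.   156.5]
  -0.1253 -0.0870 0.0139 18.0
  -0.1460 -0.0440 0.0139 18.0
  -0.1525 0.0033 0.0139 18.0
  -0.1440 0.0503 0.0139 18.0
```

The rows are not in the units I measure in: shifts go in units of 5 mm. I convert before sending: -0.1253 m is -25.06, -0.087 m is -17.4.

```bash

python3 drive.py '{"rows":[[-25.06,-17.4,2.78,18,0.05],[-25.06,-17.4,2.78,18,0.05],[-25.06,-17.4,2.78,18,0.05],[-25.06,-17.4,2.78,18,0.05],[-25.06,-17.4,2.78,18,0.05]]}' 40
python3 drive.py '{"rows":[[-29.2,-8.8,2.78,18,0.05],[-29.2,-8.8,2.78,18,0.05],[-29.2,-8.8,2.78,18,0.05],[-29.2,-8.8,2.78,18,0.05],[-29.2,-8.8,2.78,18,0.05]]}'
python3 drive.py '{"rows":[[-30.5,0.66,2.78,18,0.05],[-30.5,0.66,2.78,18,0.05],[-30.5,0.66,2.78,18,0.05],[-30.5,0.66,2.78,18,0.05],[-30.5,0.66,2.78,18,0.05]]}'
python3 drive.py '{"rows":[[-28.8,10.06,2.78,18,0.05],[-28.8,10.06,2.78,18,0.05],[-28.8,10.06,2.78,18,0.05],[-28.8,10.06,2.78,18,0.05],[-28.8,10.06,2.78,18,0.05]]}'
python3 -c "
from h import *
plan(.540,-.015,.062,84.4)"
```

```text
time: 0.52
ee_pos: [0.3014, 0.3708, 0.242]
tcp_rot: [-179.9, 0.1, 138.2]
wrist_force: [0.0, -0.2, -0.3]
opening: 0.0497
grasp_force: 0.0
time: 0.93
ee_pos: [0.3814, 0.2414, 0.2278]
tcp_rot: [-180.0, 0.1, 120.2]
wrist_force: [-0.6, 0.3, -0.1]
opening: 0.05
grasp_force: 0.0
time: 1.35
ee_pos: [0.4616, 0.1119, 0.2135]
tcp_rot: [-179.9, 0.0, 102.3]
wrist_force: [-0.2, 0.2, -0.7]
opening: 0.0498
grasp_force: 0.0
time: 1.77
ee_pos: [0.5419, -0.0177, 0.1991]
tcp_rot: [-179.9, 0.0, 84.3]
wrist_force: [0.2, -0.1, 0.0]
opening: 0.0498
grasp_force: 0.0
t 1.8 now [ 0.5419 -0.0177  0.1991] 84.3 q1,q6 [-1.8 93.9] rot [-179.9    0.    84.3]
  0.0025 -0.0022 0.1371 -0.1
```

```bash

python3 drive.py '{"rows":[[0.5,-0.44,7,0,0.05],[0.5,-0.44,14,0,0.05],[0.5,-0.44,20,0,0.05],[0.5,-0.44,25,0,0.05],[0.5,-0.44,27.4,0,0.05]]}' 40
python3 drive.py '{"rows":[[0,0,0,0,0.05],[0,0,0,0,0],[0,0,0,0,0],[0,0,0,0,0],[0,0,0,0,0]]}'
python3 drive.py '{"rows":[[0,0,0,0,0],[0,0,0,0,0]]}'
python3 drive.py '{"rows":[[0,0,-2,0,0],[0,0,-6,0,0],[0,0,-10,0,0]]}'
python3 -c "
from h import *
plan(.42,0,.12,84.4,1)"
```

```text
time: 2.18
ee_pos: [0.5365, -0.0108, 0.0601]
tcp_rot: [-179.7, 0.0, 84.5]
wrist_force: [0.8, -0.5, 0.0]
opening: 0.05
grasp_force: 0.0
time: 2.6
ee_pos: [0.5393, -0.0119, 0.0659]
tcp_rot: [179.8, -0.0, 84.5]
wrist_force: [-1.7, 2.4, 6.7]
opening: 0.0172
grasp_force: 40.3
time: 2.77
ee_pos: [0.5394, -0.0119, 0.0658]
tcp_rot: [179.8, -0.0, 84.5]
wrist_force: [-0.7, 1.3, 6.4]
opening: 0.0172
grasp_force: 40.3
time: 3.02
ee_pos: [0.5376, -0.0122, 0.1143]
tcp_rot: [-179.9, 0.0, 84.5]
wrist_force: [0.1, -0.7, -5.1]
opening: 0.0172
grasp_force: 39.8
t 3.0 now [ 0.5376 -0.0122  0.1143] 84.5 q1,q6 [-1.3 94.2] rot [-179.9    0.    84.5]
  0.0008 -0.1182 -0.0057 0.1
```

```bash

python3 drive.py '{"rows":[[0,-6,0,0,0],[0,-12,0,0,0],[0,-18,0,0,0],[0,-23.6,0,0,0],[0,-23.6,0,0,0]]}'
python3 drive.py '{"rows":[[0,0,4,0,0],[0,0,8,0,0],[0,0,10,0,0],[0,0,11.4,0,0],[0,0,11.4,0,0]]}'
python3 drive.py '{"rows":[[0,0,0.4,0,0],[0,0,0.4,0,0]]}'
```

```text
time: 3.43
ee_pos: [0.4167, -0.0005, 0.1142]
tcp_rot: [-179.9, 0.0, 84.5]
wrist_force: [2.2, 0.3, -4.0]
opening: 0.0171
grasp_force: 41.3
time: 3.85
ee_pos: [0.4202, -0.0008, 0.0558]
tcp_rot: [-179.9, 0.0, 84.5]
wrist_force: [0.1, -0.6, -5.4]
opening: 0.0173
grasp_force: 41.2
time: 4.02
ee_pos: [0.4213, -0.0008, 0.0553]
tcp_rot: [180.0, -0.0, 84.5]
wrist_force: [0.7, -0.1, -4.4]
opening: 0.0171
grasp_force: 41.3
```

```bash

python3 drive.py '{"rows":[[0,0,0.4,0,0],[0,0,0.4,0,0],[0,0,0.4,0,0.02]]}'
python3 drive.py '{"rows":[[0,0,0,0,0.05],[0,0,0,0,0.05],[0,0,0,0,0.05],[0,0,-6,0,0.05],[0,0,-13,0,0.05]]}'
python3 drive.py '{"rows":[[0,0,-7,0,0.066],[0,0,-14,0,0.066]]}'
python3 - <<'E'
from h import *
for n in("top","scene"): cv2.imwrite(f"pics/{n}1.png",bot.camera(n))
t=cv2.imread("pics/top1.png")
for p,c6,c11,yaw,l,w in angles(t): print(p.round(1),yaw,round(l),round(w),c6.round(4))
g=np.array([.6134,.208])-.035*np.array([np.cos(np.radians(25.1)),np.sin(np.radians(25.1))]);print(g)
plan(*g,.1,205.1,4)
E
```

```text
time: 4.27
ee_pos: [0.4216, -0.0008, 0.0538]
tcp_rot: [179.9, -0.0, 84.5]
wrist_force: [-0.5, -0.6, -0.7]
opening: 0.0201
grasp_force: 0.0
time: 4.68
ee_pos: [0.4192, -0.0007, 0.1164]
tcp_rot: [-179.7, 0.0, 84.5]
wrist_force: [1.2, 0.6, 0.7]
opening: 0.0498
grasp_force: 0.0
time: 4.85
ee_pos: [0.4205, -0.0008, 0.1892]
tcp_rot: [-180.0, 0.0, 84.5]
wrist_force: [-0.4, 1.1, 0.3]
opening: 0.0659
grasp_force: 0.0
[197.1 271.3] 99.94948768615723 97 54 [0.3557 0.3293]
[382.5 255. ] 65.78755950927734 98 54 [ 0.4103 -0.1666]
[266.  247.1] 136.44206619262695 102 54 [0.424  0.1478]
[190.6 198. ] 81.70115661621094 107 55 [0.5529 0.3592]
[248.1 180.7] 25.09591293334961 98 55 [0.6049 0.2041]
[0.58170509 0.19315302]
t 5.0 now [ 0.4228 -0.0007  0.1933] 84.5 q1,q6 [-0.1 95.4] rot [179.5  -0.   84.5]
  0.0521 0.0349 0.0233 -30.2
  0.0275 0.0563 0.0233 -30.2
  -0.0045 0.0625 0.0233 -30.2
  -0.0353 0.0518 0.0233 -30.2
```

```bash

python3 drive.py '{"rows":[[10.42,6.98,4.66,-30.2,0.066],[10.42,6.98,4.66,-30.2,0.066],[10.42,6.98,4.66,-30.2,0.066],[10.42,6.98,4.66,-30.2,0.066],[10.42,6.98,4.66,-30.2,0.066]]}'
python3 drive.py '{"rows":[[5.5,11.26,4.66,-30.2,0.066],[5.5,11.26,4.66,-30.2,0.066],[5.5,11.26,4.66,-30.2,0.066],[5.5,11.26,4.66,-30.2,0.066],[5.5,11.26,4.66,-30.2,0.066]]}'
python3 drive.py '{"rows":[[-0.9,12.5,4.66,-30.2,0.066],[-0.9,12.5,4.66,-30.2,0.066],[-0.9,12.5,4.66,-30.2,0.066],[-0.9,12.5,4.66,-30.2,0.066],[-0.9,12.5,4.66,-30.2,0.066]]}'
python3 drive.py '{"rows":[[-7.06,10.36,4.66,-30.2,0.066],[-7.06,10.36,4.66,-30.2,0.066],[-7.06,10.36,4.66,-30.2,0.066],[-7.06,10.36,4.66,-30.2,0.066],[-7.06,10.36,4.66,-30.2,0.066]]}'
python3 drive.py '{"rows":[[0,0,0,0,0.066],[0,0,0,0,0.066]]}'
python3 - <<'E'
from h import *
plan(.5817,.1932,.04,205.1)
for n in("top","scene"): cv2.imwrite(f"pics/{n}2.png",bot.camera(n))
s=cv2.imread("pics/scene2.png");t=cv2.imread("pics/top2.png")
cv2.imwrite("pics/v2.png",np.hstack([cv2.resize(t[130:230,198:298],(400,400)),cv2.resize(s[130:230,330:430],(400,400))]))
E
```

```text
time: 5.37
ee_pos: [0.4605, 0.0481, 0.1635]
tcp_rot: [-179.9, -0.0, 115.1]
wrist_force: [-0.3, 0.6, 0.0]
opening: 0.0664
grasp_force: 0.0
time: 5.78
ee_pos: [0.5001, 0.0966, 0.14]
tcp_rot: [-179.9, -0.1, 145.3]
wrist_force: [-0.0, 0.0, 0.6]
opening: 0.0658
grasp_force: 0.0
time: 6.2
ee_pos: [0.5398, 0.1451, 0.1167]
tcp_rot: [-180.0, -0.1, 175.5]
wrist_force: [0.5, -0.4, -0.2]
opening: 0.0661
grasp_force: 0.0
time: 6.62
ee_pos: [0.5793, 0.1936, 0.0932]
tcp_rot: [180.0, -0.1, -154.3]
wrist_force: [0.0, 0.5, -0.3]
opening: 0.0662
grasp_force: 0.0
time: 6.78
ee_pos: [0.5794, 0.1933, 0.094]
tcp_rot: [180.0, -0.0, -154.8]
wrist_force: [0.3, 0.1, -0.0]
opening: 0.066
grasp_force: 0.0
t 6.8 now [0.5794 0.1933 0.094 ] -154.8 q1,q6 [18.4 -6.7] rot [ 180.    -0.  -154.8]
  -0.0020 -0.0010 0.0540 -359.9
```

View pics/v2.png

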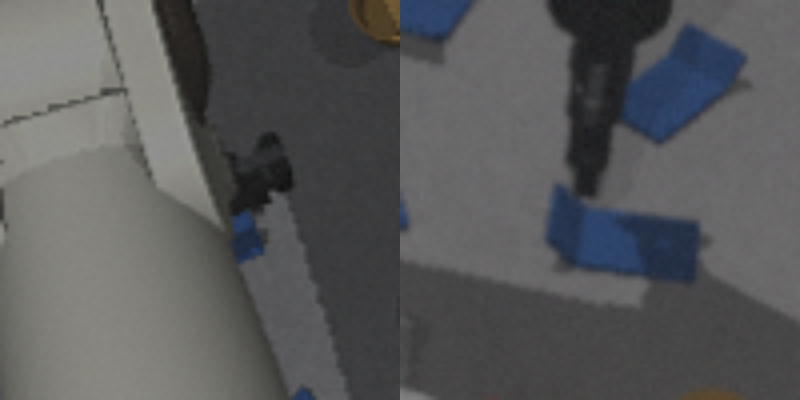

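The scene crop (right half) shows the fingertips hanging just above the bend of E at about (585,195), with the leg to the left as expected. The arm hides the top view. I'll descend.

```bash

python3 drive.py '{"rows":[[-0.4,-0.2,4,0,0.066],[-0.4,-0.2,8,0,0.066],[-0.4,-0.2,10.8,0,0.066],[-0.4,-0.2,10.8,0,0.066],[-0.4,-0.2,10.8,0,0.066]]}'
python3 drive.py '{"rows":[[0,0,0.8,0,0.066],[0,0,1.6,0,0.066],[0,0,1.6,0,0.066]]}'
python3 drive.py '{"rows":[[0,0,0.4,0,0.066],[0,0,0.8,0,0.066],[0,0,0.8,0,0.066]]}'
```

```text
time: 7.3
ee_pos: [0.5813, 0.193, 0.0401]
tcp_rot: [180.0, -0.1, -154.8]
wrist_force: [-0.2, -0.5, -0.1]
opening: 0.0662
grasp_force: 0.0
time: 7.55
ee_pos: [0.5819, 0.1933, 0.0326]
tcp_rot: [-180.0, 0.0, -154.7]
wrist_force: [-1.0, 0.3, 0.2]
opening: 0.066
grasp_force: 0.0
time: 7.8
ee_pos: [0.5817, 0.1933, 0.0283]
tcp_rot: [180.0, -0.0, -154.7]
wrist_force: [-0.4, -0.3, 0.2]
opening: 0.0661
grasp_force: 0.0
```

```bash

python3 drive.py '{"rows":[[0,0,0.4,0,0.066],[0,0,0.4,0,0.066],[0,0,0.4,0,0.05],[0,0,0.4,0,0.05],[0,0,0.4,0,0.05]]}' 40
python3 drive.py '{"rows":[[0,0,0,0,0.04],[0,0,0,0,0.04],[0,0,0,0,0.04]]}'
```

```text
time: 8.22
ee_pos: [0.582, 0.1932, 0.027]
tcp_rot: [-180.0, 0.0, -154.7]
wrist_force: [-1.2, -0.9, 3.4]
opening: 0.0515
grasp_force: 41.2
time: 8.47
ee_pos: [0.5819, 0.1933, 0.027]
tcp_rot: [-180.0, 0.0, -154.7]
wrist_force: [-1.4, -1.5, 5.2]
opening: 0.0519
grasp_force: 41.4
```

```bash

python3 drive.py '{"rows":[[0,0,-5,0,0.04],[0,0,-10,0,0.04],[0,0,-15,0,0.04],[0,0,-19,0,0.04],[0,0,-19,0,0.04]]}'
python3 -c "
from h import *
plan(.5161,-.018,.122,-174.9,2)"
```

```text
time: 8.88
ee_pos: [0.5834, 0.1938, 0.126]
tcp_rot: [-180.0, 0.3, -154.7]
wrist_force: [0.2, 0.4, 0.3]
opening: 0.0511
grasp_force: 42.0
t 8.9 now [0.5834 0.1938 0.126 ] -154.7 q1,q6 [18.4 -6.9] rot [-180.     0.3 -154.7]
  0.0756 -0.0814 0.0020 10.1
  0.0602 -0.0934 0.0020 10.1
```

```bash

python3 drive.py '{"rows":[[15.12,-16.28,0.4,10,0.04],[15.12,-16.28,0.4,10,0.04],[15.12,-16.28,0.4,10,0.04],[15.12,-16.28,0.4,10,0.04],[15.12,-16.28,0.4,10,0.04]]}'
python3 drive.py '{"rows":[[12.04,-18.68,0.4,10,0.04],[12.04,-18.68,0.4,10,0.04],[12.04,-18.68,0.4,10,0.04],[12.04,-18.68,0.4,10,0.04],[12.04,-18.68,0.4,10,0.04]]}'
python3 drive.py '{"rows":[[0,0,0,0,0.04],[0,0,0,0,0.04]]}'
python3 - <<'E'
from h import *
plan(.5161,-.018,.045,-174.9)
s=bot.camera("scene");cv2.imwrite("pics/v3.png",cv2.resize(s[150:275,240:400],(800,600),interpolation=cv2.INTER_CUBIC))
E
```

```text
time: 9.3
ee_pos: [0.5477, 0.0862, 0.1187]
tcp_rot: [180.0, -0.0, -164.9]
wrist_force: [-0.4, 0.7, -1.4]
opening: 0.0516
grasp_force: 41.9
time: 9.72
ee_pos: [0.5148, -0.0189, 0.117]
tcp_rot: [180.0, -0.0, -174.8]
wrist_force: [-0.5, 0.6, -1.0]
opening: 0.052
grasp_force: 42.0
time: 9.88
ee_pos: [0.5152, -0.0174, 0.1172]
tcp_rot: [180.0, -0.0, -174.6]
wrist_force: [0.6, -0.5, -1.2]
opening: 0.0522
grasp_force: 42.0
t 9.9 now [ 0.5152 -0.0174  0.1172] -174.6 q1,q6 [-1.9 -7.3] rot [ 180.    -0.  -174.6]
  -0.0009 -0.0007 0.0722 0.3
```

View pics/v3.png

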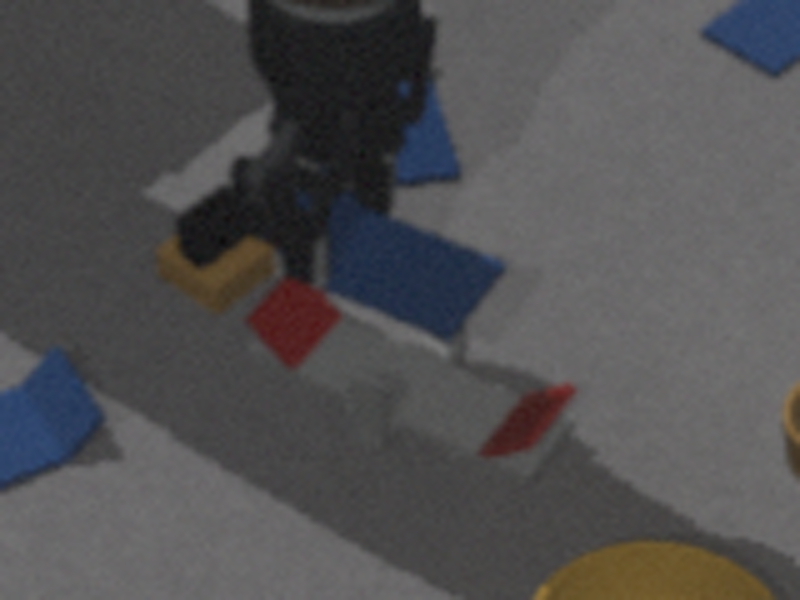

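The angle is held level over the cradle with its leg on the robot-side cheek at (295,320), and the weight stands upright at (215,255). Lowering now.

```bash

python3 drive.py '{"rows":[[-0.18,-0.14,5,0.3,0.04],[-0.18,-0.14,10,0.3,0.04],[-0.18,-0.14,13,0.3,0.04],[-0.18,-0.14,14.4,0.3,0.04],[-0.18,-0.14,14.4,0.3,0.04]]}'
python3 drive.py '{"rows":[[0,0,0.6,0,0.04],[0,0,1,0,0.04],[0,0,1,0,0.04]]}'
python3 drive.py '{"rows":[[0,0,0.2,0,0.04],[0,0,0.4,0,0.04],[0,0,0.4,0,0.04]]}'
```

```text
time: 10.35
ee_pos: [0.5149, -0.0184, 0.0438]
tcp_rot: [180.0, -0.2, -175.0]
wrist_force: [-0.5, 0.9, -1.3]
opening: 0.0517
grasp_force: 42.0
time: 10.6
ee_pos: [0.5161, -0.019, 0.0411]
tcp_rot: [-180.0, 0.1, -175.0]
wrist_force: [0.5, 0.5, -1.1]
opening: 0.0514
grasp_force: 42.0
time: 10.85
ee_pos: [0.5161, -0.0192, 0.039]
tcp_rot: [-180.0, 0.1, -175.0]
wrist_force: [0.9, 0.1, 1.5]
opening: 0.0518
grasp_force: 42.9
```

The rows are not in the units I measure in: shifts go in units of 5 mm. I convert before sending: -0.07 m is -14, -0.03 m is -6.

```bash

python3 drive.py '{"rows":[[0,0,0,0,0.066],[0,0,0,0,0.066],[0,0,0,0,0.066],[0,0,-6,0,0.066],[0,0,-14,0,0.066]]}'
python3 drive.py '{"rows":[[0,0,-8,0,0.066],[0,0,-14,0,0.066],[0,6,-14,0,0.066],[0,12,-14,0,0.066],[0,20,-14,0,0.066]]}'
python3 drive.py '{"rows":[[0,8,0,0,0.066],[0,16,0,0,0.066],[0,20,0,0,0.066]]}'
python3 - <<'E'
from h import *
for n in("top","scene"): cv2.imwrite(f"pics/{n}4.png",bot.camera(n))
t=cv2.imread("pics/top4.png");s=cv2.imread("pics/scene4.png")
for p,c6,c11,yaw,l,w in angles(t): print(p.round(1),yaw,round(l),round(w),c6.round(4))
cv2.imwrite("pics/v4.png",cv2.convertScaleAbs(np.hstack([cv2.resize(t[160:240,288:368],(400,400),interpolation=cv2.INTER_CUBIC),cv2.resize(s[190:260,280:350],(400,400),interpolation=cv2.INTER_CUBIC)]),alpha=1.4))
b=np.radians(-114.2)
E
```

```text
time: 11.27
ee_pos: [0.5134, -0.0191, 0.106]
tcp_rot: [180.0, -0.4, -175.0]
wrist_force: [1.0, -0.4, 0.8]
opening: 0.0661
grasp_force: 0.0
time: 11.68
ee_pos: [0.5073, 0.0803, 0.1793]
tcp_rot: [-180.0, 0.1, -175.2]
wrist_force: [1.3, 0.8, 0.4]
opening: 0.0658
grasp_force: 0.0
time: 11.93
ee_pos: [0.4976, 0.1835, 0.1785]
tcp_rot: [180.0, 0.0, -174.9]
wrist_force: [0.5, -0.2, -0.6]
opening: 0.0657
grasp_force: 0.0
[380.8 254.5] 65.23771667480469 99 55 [ 0.4116 -0.162 ]
[271.3 242.9] 137.62710571289062 79 53 [0.4355 0.1338]
[328.1 204.9] 6.621777534484863 101 54 [ 0.5426 -0.0179]
```

View pics/v4.png

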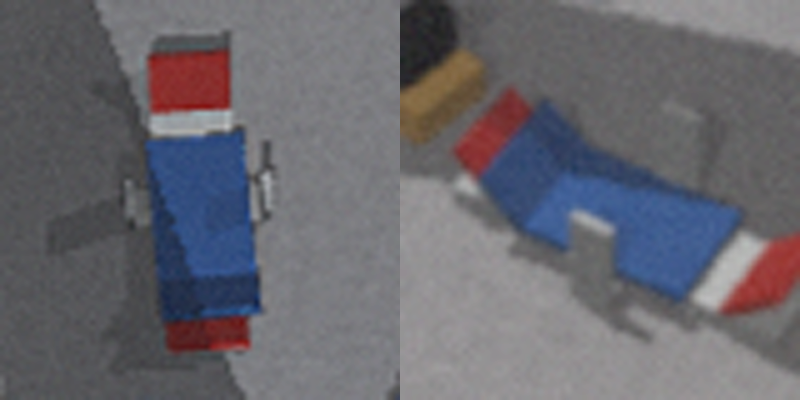

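The first angle lies flat and square with its leg at the near cheek. It sits about 2 mm toward −y, so I'll correct the aim slightly. Next is angle B, which gets turned end for end.

```bash
python3 -c "
from h import *
plan(.4221,-.1393,.13,-114.8,2)"
```

```text
t 12.0 now [0.4977 0.183  0.1782] -174.8 q1,q6 [20.2 15. ] rot [ 180.    -0.  -174.8]
  0.0522 -0.1571 0.0241 -30.0
  0.1238 -0.1099 0.0241 -30.0
```

```bash

python3 drive.py '{"rows":[[10.44,-31.42,4.82,-30,0.066],[10.44,-31.42,4.82,-30,0.066],[10.44,-31.42,4.82,-30,0.066],[10.44,-31.42,4.82,-30,0.066],[10.44,-31.42,4.82,-30,0.066]]}'
python3 drive.py '{"rows":[[24.76,-21.98,4.82,-30,0.066],[24.76,-21.98,4.82,-30,0.066],[24.76,-21.98,4.82,-30,0.066],[24.76,-21.98,4.82,-30,0.066],[24.76,-21.98,4.82,-30,0.066]]}'
python3 drive.py '{"rows":[[0,0,0,0,0.066],[0,0,0,0,0.066]]}'
python3 -c "
from h import *
plan(.4221,-.1393,.028,-114.8)
s=bot.camera('scene');cv2.imwrite('pics/v5.png',cv2.resize(s[180:280,180:300],(480,400),interpolation=cv2.INTER_CUBIC))"
```

```text
time: 12.45
ee_pos: [0.4584, 0.0154, 0.1538]
tcp_rot: [-180.0, -0.1, -144.8]
wrist_force: [-0.1, 0.1, -0.1]
opening: 0.0662
grasp_force: 0.0
time: 12.87
ee_pos: [0.4202, -0.1447, 0.13]
tcp_rot: [-180.0, -0.0, -114.8]
wrist_force: [-0.2, 0.2, 0.4]
opening: 0.066
grasp_force: 0.0
time: 13.03
ee_pos: [0.4207, -0.1434, 0.1301]
tcp_rot: [180.0, -0.0, -115.3]
wrist_force: [0.3, 0.0, 0.4]
opening: 0.066
grasp_force: 0.0
t 13.0 now [ 0.4207 -0.1434  0.1301] -115.3 q1,q6 [-18.8 -83.5] rot [ 180.    -0.  -115.3]
  -0.0043 0.0005 0.1021 -0.5
```

View pics/v5.png

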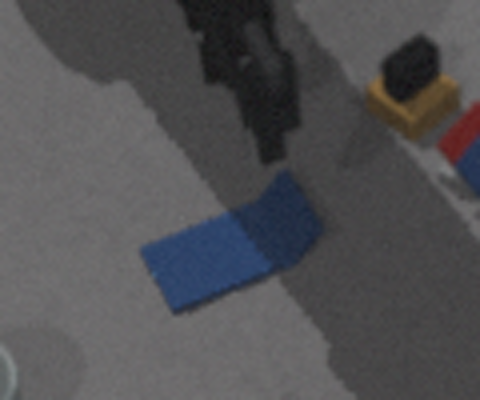

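The fingers hang over B's bend at (285,165), its leg upper right as measured. Descending and gripping.

```bash

python3 drive.py '{"rows":[[-0.86,0.1,6,-0.5,0.066],[-0.86,0.1,12,-0.5,0.066],[-0.86,0.1,17,-0.5,0.066],[-0.86,0.1,19.2,-0.5,0.066],[-0.86,0.1,20.4,-0.5,0.066]]}'
python3 drive.py '{"rows":[[0,0,0.2,0,0.066],[0,0,0.2,0,0.066],[0,0,0.2,0,0.045],[0,0,0.2,0,0.04],[0,0,0.2,0,0.04]]}' 40
python3 drive.py '{"rows":[[0,0,0,0,0.04],[0,0,0,0,0.04]]}'
```

```text
time: 13.5
ee_pos: [0.4222, -0.1368, 0.0269]
tcp_rot: [179.9, -0.0, -114.5]
wrist_force: [-0.2, 0.2, -0.4]
opening: 0.0661
grasp_force: 0.0
time: 13.92
ee_pos: [0.4239, -0.138, 0.0293]
tcp_rot: [-179.8, 0.0, -114.5]
wrist_force: [-0.7, 1.1, 6.4]
opening: 0.0512
grasp_force: 40.4
time: 14.08
ee_pos: [0.4239, -0.1381, 0.0293]
tcp_rot: [-179.8, 0.0, -114.5]
wrist_force: [-1.5, 1.4, 7.0]
opening: 0.0509
grasp_force: 40.4
```

```bash

python3 drive.py '{"rows":[[0,0,-6,0,0.04],[0,0,-12,0,0.04],[0,0,-18,0,0.04],[0,0,-21,0,0.04],[0,0,-21,0,0.04]]}'
python3 -c "
from h import *
plan(.5926,-.0112,.125,-174.9,2)"
```

```text
time: 14.5
ee_pos: [0.4248, -0.1385, 0.1373]
tcp_rot: [-179.6, 0.0, -114.6]
wrist_force: [0.9, -0.2, -1.2]
opening: 0.051
grasp_force: 41.7
t 14.5 now [ 0.4248 -0.1385  0.1373] -114.6 q1,q6 [-18.1 -83.5] rot [-179.6    0.  -114.6]
  -0.0928 -0.0499 0.0061 30.2
  -0.1053 0.0035 0.0061 30.2
```

```bash

python3 drive.py '{"rows":[[-18.56,-9.98,1.22,30.2,0.04],[-18.56,-9.98,1.22,30.2,0.04],[-18.56,-9.98,1.22,30.2,0.04],[-18.56,-9.98,1.22,30.2,0.04],[-18.56,-9.98,1.22,30.2,0.04]]}'
python3 drive.py '{"rows":[[-21.06,0.7,1.22,30.2,0.04],[-21.06,0.7,1.22,30.2,0.04],[-21.06,0.7,1.22,30.2,0.04],[-21.06,0.7,1.22,30.2,0.04],[-21.06,0.7,1.22,30.2,0.04]]}'
python3 drive.py '{"rows":[[0,0,0,0,0.04],[0,0,0,0,0.04],[0,0,0,0,0.04]]}'
python3 -c "
from h import *
plan(.5926,-.0112,.06,-174.9)"
```

```text
time: 14.92
ee_pos: [0.5075, -0.073, 0.1254]
tcp_rot: [180.0, -0.0, -145.0]
wrist_force: [-0.1, -0.1, -1.2]
opening: 0.0511
grasp_force: 41.9
time: 15.33
ee_pos: [0.5914, -0.0094, 0.119]
tcp_rot: [180.0, -0.1, -175.3]
wrist_force: [0.1, -0.5, -0.4]
opening: 0.0509
grasp_force: 41.9
time: 15.58
ee_pos: [0.5906, -0.0107, 0.12]
tcp_rot: [-180.0, 0.0, -174.9]
wrist_force: [-0.7, 0.2, -1.3]
opening: 0.0511
grasp_force: 41.9
t 15.6 now [ 0.5906 -0.0107  0.12  ] -174.9 q1,q6 [-1.  -6.2] rot [-180.     0.  -174.9]
  -0.0020 -0.0007 0.0600 0.0
```

```bash

python3 drive.py '{"rows":[[-0.4,-0.14,5,0,0.04],[-0.4,-0.14,9,0,0.04],[-0.4,-0.14,12,0,0.04],[-0.4,-0.14,12,0,0.04],[-0.4,-0.14,12,0,0.04]]}'
python3 drive.py '{"rows":[[0,0,0.8,0,0.04],[0,0,1.4,0,0.04],[0,0,2,0,0.04],[0,0,2,0,0.04]]}'
python3 drive.py '{"rows":[[0,0,0.2,0,0.04],[0,0,0.4,0,0.04],[0,0,0.4,0,0.04]]}'
```

```text
time: 16.0
ee_pos: [0.5922, -0.0112, 0.0599]
tcp_rot: [180.0, -0.1, -174.9]
wrist_force: [0.0, -0.3, -0.2]
opening: 0.0509
grasp_force: 42.0
time: 16.33
ee_pos: [0.5928, -0.011, 0.05]
tcp_rot: [-180.0, 0.0, -174.9]
wrist_force: [0.0, 0.3, -0.6]
opening: 0.0509
grasp_force: 41.9
time: 16.58
ee_pos: [0.5928, -0.011, 0.0481]
tcp_rot: [180.0, 0.0, -174.9]
wrist_force: [-0.2, 0.7, -0.5]
opening: 0.0513
grasp_force: 41.9
```

```bash

python3 drive.py '{"rows":[[0,0,0.2,0,0.04],[0,0,0.4,0,0.04],[0,0,0.4,0,0.04]]}'
python3 drive.py '{"rows":[[0,0,0.2,0,0.04],[0,0,0.2,0,0.04]]}'
```

```text
time: 16.83
ee_pos: [0.5934, -0.011, 0.0468]
tcp_rot: [-180.0, 0.1, -174.9]
wrist_force: [0.5, 0.0, 4.9]
opening: 0.0512
grasp_force: 42.5
time: 17.0
ee_pos: [0.5938, -0.011, 0.0462]
tcp_rot: [-180.0, 0.2, -174.9]
wrist_force: [1.8, 0.7, 8.8]
opening: 0.0506
grasp_force: 42.8
```

```bash

python3 drive.py '{"rows":[[0,0,-0.6,0,0.066],[0,0,-0.6,0,0.066],[0,0,-0.6,0,0.066],[0,0,-6,0,0.066],[0,0,-14,0,0.066]]}'
python3 drive.py '{"rows":[[0,0,-8,0,0.066],[0,-6,-14,0,0.066],[8,-12,-14,0,0.066],[16,-20,-14,0,0.066],[20,-26,-14,0,0.066]]}'
python3 drive.py '{"rows":[[6,-6,0,0,0.066],[10,-14,0,0,0.066]]}'
python3 - <<'E'
from h import *
for n in("top","scene"): cv2.imwrite(f"pics/{n}6.png",bot.camera(n))
t=cv2.imread("pics/top6.png");s=cv2.imread("pics/scene6.png")
for p,c6,c11,yaw,l,w in angles(t): print(p.round(1),yaw,round(l),round(w),c6.round(4))
plan(.41,.16,.13,136.5,2)
cv2.imwrite("pics/v6.png",cv2.convertScaleAbs(np.hstack([cv2.resize(t[160:240,288:368],(400,400),interpolation=cv2.INTER_CUBIC),cv2.resize(s[190:260,280:350],(400,400),interpolation=cv2.INTER_CUBIC)]),alpha=1.4))
E
```

```text
time: 17.42
ee_pos: [0.5902, -0.011, 0.1113]
tcp_rot: [180.0, -0.5, -174.9]
wrist_force: [1.6, -0.4, 0.3]
opening: 0.0662
grasp_force: 0.0
time: 17.83
ee_pos: [0.5131, -0.1352, 0.1853]
tcp_rot: [-180.0, 0.0, -174.9]
wrist_force: [0.1, -0.6, -0.3]
opening: 0.0658
grasp_force: 0.0
time: 18.0
ee_pos: [0.4697, -0.2058, 0.1852]
tcp_rot: [180.0, -0.0, -174.9]
wrist_force: [-0.0, 0.3, -0.4]
opening: 0.0661
grasp_force: 0.0
[197.1 271.3] 100.18055057525635 97 54 [0.3556 0.3294]
[266.7 246.8] 136.72747421264648 102 55 [0.4249 0.1458]
[327.5 199.5] 5.502938747406006 132 58 [ 0.5575 -0.0157]
[198.7 185.4] 67.85514068603516 107 55 [0.5885 0.3392]
t 18.1 now [ 0.4696 -0.2095  0.1851] -175.3 q1,q6 [-24.  -28.8] rot [-179.9   -0.  -175.3]
  0.0144 0.1866 0.0275 -155.9
  -0.0894 -0.1644 0.0275 -155.9
```

View pics/v6.png

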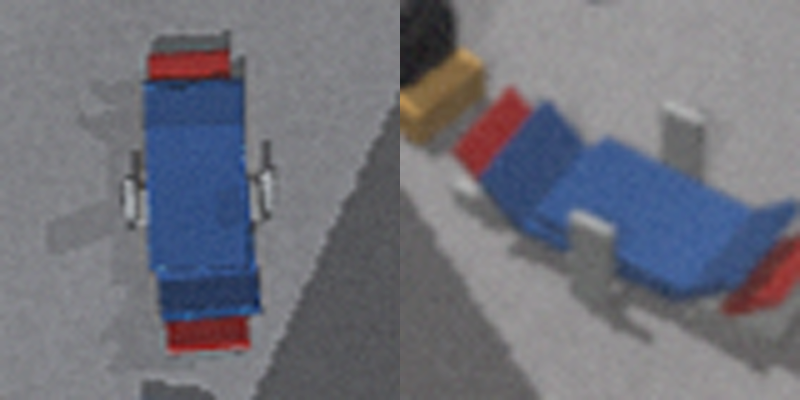

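B nests cleanly on the first angle, flat, legs at opposite cheeks. D has been knocked to top (199,185), so I'll use its new pose later. C next.

```bash
python3 -c "
from h import *
plan(.4071,.1626,.14,-223.3,2)"
```

```text
t 18.1 now [ 0.4696 -0.2095  0.1851] -175.3 q1,q6 [-24.  -28.8] rot [-179.9   -0.  -175.3]
  0.0157 0.1880 0.0225 24.0
  0.0909 0.1653 0.0225 24.0
```

```bash

python3 drive.py '{"rows":[[3.14,37.6,4.5,24,0.066],[3.14,37.6,4.5,24,0.066],[3.14,37.6,4.5,24,0.066],[3.14,37.6,4.5,24,0.066],[3.14,37.6,4.5,24,0.066]]}'
python3 drive.py '{"rows":[[18.18,33.06,4.5,24,0.066],[18.18,33.06,4.5,24,0.066],[18.18,33.06,4.5,24,0.066],[18.18,33.06,4.5,24,0.066],[18.18,33.06,4.5,24,0.066]]}'
python3 drive.py '{"rows":[[0,0,0,0,0.066],[0,0,0,0,0.066],[0,0,0,0,0.066]]}'
python3 -c "
from h import *
plan(.4071,.1626,.028,136.7)"
```

```text
time: 18.52
ee_pos: [0.4389, -0.0173, 0.162]
tcp_rot: [180.0, -0.0, 160.8]
wrist_force: [0.0, 0.0, -0.3]
opening: 0.0661
grasp_force: 0.0
time: 18.93
ee_pos: [0.4079, 0.1619, 0.1406]
tcp_rot: [180.0, 0.0, 136.7]
wrist_force: [1.9, 0.1, 0.7]
opening: 0.0662
grasp_force: 0.0
time: 19.18
ee_pos: [0.4084, 0.1605, 0.1406]
tcp_rot: [-180.0, -0.0, 137.2]
wrist_force: [-0.2, 0.0, 0.7]
opening: 0.066
grasp_force: 0.0
t 19.2 now [0.4084 0.1605 0.1406] 137.2 q1,q6 [21.5 64.3] rot [-180.    -0.   137.2]
  0.0023 0.0006 0.1126 0.5
```

```bash

python3 drive.py '{"rows":[[0.46,0.12,7,0.5,0.066],[0.46,0.12,14,0.5,0.066],[0.46,0.12,19,0.5,0.066],[0.46,0.12,21.6,0.5,0.066],[0.46,0.12,22.2,0.5,0.066]]}'
python3 drive.py '{"rows":[[0,0,0,0,0.066],[0,0,0,0,0.066],[0,0,0.2,0,0.045],[0,0,0.2,0,0.04],[0,0,0.2,0,0.04]]}' 40
python3 drive.py '{"rows":[[0,0,0,0,0.04],[0,0,0,0,0.04]]}'
```

```text
time: 19.6
ee_pos: [0.4062, 0.1603, 0.0272]
tcp_rot: [-179.8, -0.1, 136.4]
wrist_force: [0.4, -0.1, 0.0]
opening: 0.0663
grasp_force: 0.0
time: 20.02
ee_pos: [0.4086, 0.1626, 0.0302]
tcp_rot: [179.8, 0.1, 136.6]
wrist_force: [1.9, 0.1, 4.0]
opening: 0.0401
grasp_force: 3.1
time: 20.18
ee_pos: [0.4085, 0.1627, 0.0301]
tcp_rot: [179.9, 0.1, 136.6]
wrist_force: [1.9, 0.9, 6.3]
opening: 0.0396
grasp_force: 3.9
```

```bash

python3 drive.py '{"rows":[[0,0,0,0,0.066],[0,0,0,0,0.066],[0,0,0,0,0.066],[0,0,-6,0,0.066],[0,0,-14,0,0.066]]}'
python3 drive.py '{"rows":[[0,0,-8,0,0.066],[0,0,-14,0,0.066],[-6,0,-16,0,0.066],[-12,0,-16,0,0.066],[-20,0,-16,0,0.066]]}'
python3 drive.py '{"rows":[[-8,0,0,0,0.066],[-16,0,0,0,0.066],[-24,0,0,0,0.066],[-32,0,0,0,0.066],[-36,0,0,0,0.066]]}'
python3 - <<'E'
from h import *
for n in("top","scene"): cv2.imwrite(f"pics/{n}7.png",bot.camera(n))
t=cv2.imread("pics/top7.png");s=cv2.imread("pics/scene7.png")
for p,c6,c11,yaw,l,w in angles(t): print(p.round(1),yaw,round(l),round(w),c6.round(4))
plan(.4071,.1626,.14,136.7,2)
cv2.imwrite("pics/v7.png",cv2.convertScaleAbs(np.hstack([cv2.resize(t[206:286,226:306],(400,400),interpolation=cv2.INTER_CUBIC),cv2.resize(s[135:215,280:360],(400,400),interpolation=cv2.INTER_CUBIC)]),alpha=1.4))
E
```

```text
time: 20.6
ee_pos: [0.405, 0.1614, 0.0964]
tcp_rot: [-179.6, -0.2, 136.6]
wrist_force: [1.2, 0.9, -0.1]
opening: 0.0662
grasp_force: 0.0
time: 21.02
ee_pos: [0.4805, 0.0936, 0.1801]
tcp_rot: [179.9, 0.0, 136.7]
wrist_force: [0.8, 0.7, -0.4]
opening: 0.0657
grasp_force: 0.0
time: 21.43
ee_pos: [0.6126, -0.0333, 0.1775]
tcp_rot: [-179.9, -0.0, 136.5]
wrist_force: [0.3, -0.0, -0.4]
opening: 0.0657
grasp_force: 0.0
[197.1 271.3] 100.45065689086914 97 54 [0.3557 0.3293]
[268.  249.4] 131.80461502075195 102 54 [0.4181 0.142 ]
[199.1 184.7] 65.96974182128906 107 55 [0.5903 0.3384]
t 21.5 now [ 0.612  -0.0327  0.177 ] 136.4 q1,q6 [-3.  40.6] rot [-1.799e+02 -1.000e-01  1.364e+02]
  0.1415 0.0000 0.0185 -0.2
  0.1415 0.0004 0.0185 -0.2
```

View pics/v7.png

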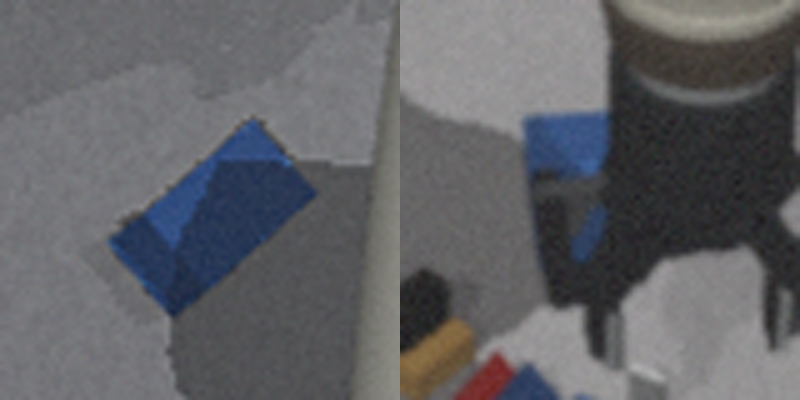

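C slipped out of the grip: a finger rode over its 6 mm edge because I was about 2 mm too high. It moved about 8 mm and still lies flat. I'll retry lower at its new pose.

```bash
python3 -c "
from h import *
plan(.4018,.1603,.12,131.8,2)"
```

```text
t 21.5 now [ 0.612  -0.0327  0.177 ] 136.4 q1,q6 [-3.  40.6] rot [-1.799e+02 -1.000e-01  1.364e+02]
  0.1426 -0.0026 0.0285 2.3
  0.1424 -0.0083 0.0285 2.3
```

```bash

python3 drive.py '{"rows":[[28.52,-0.52,5.7,2.3,0.07],[28.52,-0.52,5.7,2.3,0.07],[28.52,-0.52,5.7,2.3,0.07],[28.52,-0.52,5.7,2.3,0.07],[28.52,-0.52,5.7,2.3,0.07]]}'
python3 drive.py '{"rows":[[28.48,-1.66,5.7,2.3,0.07],[28.48,-1.66,5.7,2.3,0.07],[28.48,-1.66,5.7,2.3,0.07],[28.48,-1.66,5.7,2.3,0.07],[28.48,-1.66,5.7,2.3,0.07]]}'
python3 drive.py '{"rows":[[0,0,4,0,0.07],[0,0,8,0,0.07],[0,0,12,0,0.07],[0,0,12,0,0.07],[0,0,12,0,0.07]]}'
python3 -c "
from h import *
plan(.4018,.1603,.028,131.8)"
```

```text
time: 21.95
ee_pos: [0.5015, 0.0685, 0.1495]
tcp_rot: [-179.9, -0.1, 134.5]
wrist_force: [-0.4, 0.1, -0.1]
opening: 0.0702
grasp_force: 0.0
time: 22.37
ee_pos: [0.3968, 0.1639, 0.1211]
tcp_rot: [-179.9, -0.1, 132.2]
wrist_force: [0.3, -0.3, -0.4]
opening: 0.0703
grasp_force: 0.0
time: 22.78
ee_pos: [0.3996, 0.1617, 0.0616]
tcp_rot: [-179.9, -0.0, 132.0]
wrist_force: [-0.5, 0.8, 0.6]
opening: 0.0701
grasp_force: 0.0
t 22.8 now [0.3996 0.1617 0.0616] 132.0 q1,q6 [22.  70.1] rot [-179.9   -0.   132. ]
  -0.0025 0.0007 0.0336 0.2
```

```bash

python3 drive.py '{"rows":[[-0.5,0.14,3,0.2,0.066],[-0.5,0.14,5.6,0.2,0.066],[-0.5,0.14,6.6,0.2,0.066],[-0.5,0.14,7.2,0.2,0.066],[-0.5,0.14,7.2,0.2,0.066]]}'
python3 drive.py '{"rows":[[0,0,0,0,0.066],[0,0,0,0,0.066],[0,0,0,0,0.045],[0,0,0,0,0.045],[0,0,0,0,0.045]]}' 40
python3 drive.py '{"rows":[[0,0,0,0,0.045],[0,0,0,0,0.045]]}'
```

```text
time: 23.2
ee_pos: [0.4025, 0.1607, 0.0264]
tcp_rot: [180.0, 0.0, 131.8]
wrist_force: [-0.4, 0.3, -0.4]
opening: 0.0658
grasp_force: 0.0
time: 23.62
ee_pos: [0.4026, 0.1609, 0.0269]
tcp_rot: [179.9, 0.0, 131.8]
wrist_force: [-1.8, 0.2, 7.1]
opening: 0.0517
grasp_force: 40.4
time: 23.78
ee_pos: [0.4026, 0.1609, 0.0269]
tcp_rot: [179.9, 0.0, 131.8]
wrist_force: [-1.5, -0.6, 6.7]
opening: 0.0518
grasp_force: 40.4
```

```bash

python3 drive.py '{"rows":[[0,0,-6,0,0.045],[0,0,-12,0,0.045],[0,0,-18,0,0.045],[0,0,-20,0,0.045],[0,0,-20,0,0.045]]}'
python3 -c "
from h import *
plan(.5161,-.0178,.13,185.1,2)"
```

```text
time: 24.2
ee_pos: [0.4035, 0.1613, 0.1286]
tcp_rot: [179.7, 0.1, 131.8]
wrist_force: [0.2, -0.4, -1.7]
opening: 0.0521
grasp_force: 41.9
t 24.2 now [0.4035 0.1613 0.1286] 131.8 q1,q6 [21.8 70. ] rot [1.797e+02 1.000e-01 1.318e+02]
  -0.1043 -0.0177 -0.0007 -26.7
  -0.0853 -0.0626 -0.0007 -26.7
```

```bash

python3 drive.py '{"rows":[[-20.86,-3.54,-0.14,-26.7,0.045],[-20.86,-3.54,-0.14,-26.7,0.045],[-20.86,-3.54,-0.14,-26.7,0.045],[-20.86,-3.54,-0.14,-26.7,0.045],[-20.86,-3.54,-0.14,-26.7,0.045]]}'
python3 drive.py '{"rows":[[-17.06,-12.52,-0.14,-26.7,0.045],[-17.06,-12.52,-0.14,-26.7,0.045],[-17.06,-12.52,-0.14,-26.7,0.045],[-17.06,-12.52,-0.14,-26.7,0.045],[-17.06,-12.52,-0.14,-26.7,0.045]]}'
python3 drive.py '{"rows":[[0,0,4,0,0.045],[0,0,8,0,0.045],[0,0,10,0,0.045],[0,0,10,0,0.045],[0,0,10,0,0.045]]}'
python3 -c "
from h import *
plan(.5161,-.0178,.055,-174.9)"
```

```text
time: 24.62
ee_pos: [0.4584, 0.0696, 0.1245]
tcp_rot: [-179.9, -0.1, 158.6]
wrist_force: [-0.0, -0.4, -0.8]
opening: 0.0518
grasp_force: 41.9
time: 25.03
ee_pos: [0.5145, -0.0188, 0.1256]
tcp_rot: [180.0, -0.1, -174.8]
wrist_force: [0.4, 0.0, -0.6]
opening: 0.0519
grasp_force: 42.0
time: 25.45
ee_pos: [0.5141, -0.0176, 0.0769]
tcp_rot: [180.0, -0.1, -174.9]
wrist_force: [0.4, -0.5, -1.2]
opening: 0.0514
grasp_force: 42.1
t 25.4 now [ 0.5141 -0.0176  0.0769] -174.9 q1,q6 [-2. -7.] rot [ 1.800e+02 -1.000e-01 -1.749e+02]
  -0.0019 -0.0004 0.0219 -0.0
```

```bash

python3 drive.py '{"rows":[[-0.38,-0.08,1.6,0,0.045],[-0.38,-0.08,3.2,0,0.045],[-0.38,-0.08,4.4,0,0.045],[-0.38,-0.08,4.6,0,0.045],[-0.38,-0.08,4.6,0,0.045]]}'
python3 drive.py '{"rows":[[0,0,0.2,0,0.045],[0,0,0.4,0,0.045],[0,0,0.4,0,0.045]]}'
python3 drive.py '{"rows":[[0,0,0.2,0,0.045],[0,0,0.3,0,0.045],[0,0,0.3,0,0.045]]}'
```

```text
time: 25.87
ee_pos: [0.5164, -0.0186, 0.0536]
tcp_rot: [180.0, -0.1, -174.9]
wrist_force: [-0.2, 0.1, -1.0]
opening: 0.0517
grasp_force: 42.1
time: 26.12
ee_pos: [0.5168, -0.0187, 0.0523]
tcp_rot: [-180.0, 0.0, -174.8]
wrist_force: [0.3, 0.0, -1.4]
opening: 0.0516
grasp_force: 42.1
time: 26.37
ee_pos: [0.5169, -0.0187, 0.0511]
tcp_rot: [-180.0, 0.0, -174.8]
wrist_force: [-0.9, -0.6, 1.9]
opening: 0.0514
grasp_force: 43.0
```

Contact came at z = 0.051 as predicted. Releasing, backing off to the right and measuring.

```bash

python3 drive.py '{"rows":[[0,0,0,0,0.066],[0,0,0,0,0.066],[0,0,0,0,0.066],[0,0,-6,0,0.066],[0,0,-14,0,0.066]]}'
python3 drive.py '{"rows":[[0,0,-8,0,0.066],[0,-6,-14,0,0.066],[0,-12,-14,0,0.066],[0,-20,-14,0,0.066],[0,-28,-14,0,0.066]]}'
python3 drive.py '{"rows":[[4,-8,0,0,0.066],[8,-14,0,0,0.066]]}'
python3 - <<'E'
from h import *
for n in("top","scene"): cv2.imwrite(f"pics/{n}8.png",bot.camera(n))
t=cv2.imread("pics/top8.png");s=cv2.imread("pics/scene8.png")
for p,c6,c11,yaw,l,w in angles(t):
    y=yaw-180 if 50<yaw<90 else yaw
    o=origin(c6,c11,y);u=np.array([np.cos(np.radians(y)),np.sin(np.radians(y))]);print(p.round(1),y,round(l),round(w),c6.round(4),"grip",(o-.035*u).round(4))
cv2.imwrite("pics/v8.png",cv2.convertScaleAbs(np.hstack([cv2.resize(t[160:240,288:368],(400,400),interpolation=cv2.INTER_CUBIC),cv2.resize(t[145:225,160:240],(400,400),interpolation=cv2.INTER_CUBIC)]),alpha=1.4))
E
```

```text
time: 26.78
ee_pos: [0.5146, -0.0186, 0.1182]
tcp_rot: [180.0, -0.4, -174.8]
wrist_force: [-0.1, -0.1, 0.0]
opening: 0.0658
grasp_force: 0.0
time: 27.2
ee_pos: [0.5297, -0.1593, 0.1917]
tcp_rot: [-180.0, 0.1, -174.7]
wrist_force: [-0.4, -0.6, 0.2]
opening: 0.0659
grasp_force: 0.0
time: 27.37
ee_pos: [0.4957, -0.2335, 0.1902]
tcp_rot: [180.0, -0.0, -174.8]
wrist_force: [0.3, -0.5, 0.1]
opening: 0.0661
grasp_force: 0.0
[197.  271.3] 100.37239837646484 97 54 [0.3556 0.3294] grip [0.3603 0.3041]
[327.7 199.5] 4.856301307678223 132 58 [ 0.5576 -0.0163] grip [ 0.5326 -0.0185]
[199.1 184.7] -114.03025817871094 107 55 [0.5903 0.3384] grip [0.5997 0.3594]
```

View pics/v8.png

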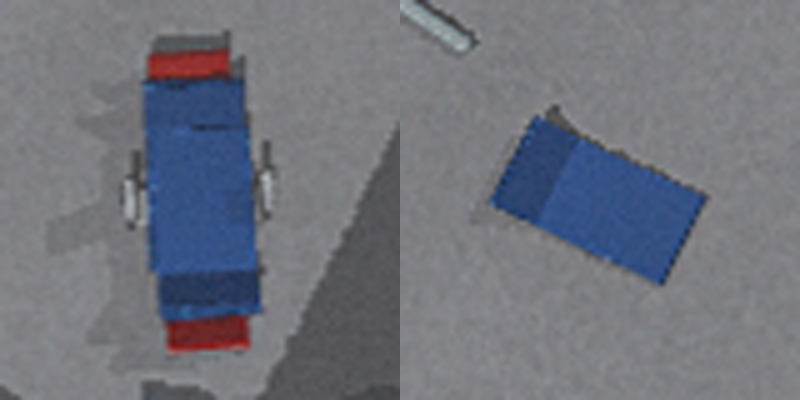

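The third angle nests well (left half). D (right half) has its leg to the upper left at (530,165), with yaw −114°. Going to D.

```bash
python3 -c "
from h import *
plan(.5997,.3594,.13,-114,4)"
```

```text
t 27.5 now [ 0.4938 -0.2356  0.1905] -175.1 q1,q6 [-25.5 -30.3] rot [-1.800e+02 -1.000e-01 -1.751e+02]
  -0.0390 0.1460 0.0151 -15.3
  -0.0761 0.1305 0.0151 -15.3
  -0.1078 0.1058 0.0151 -15.3
  -0.1319 0.0737 0.0151 -15.3
```

```bash

python3 drive.py '{"rows":[[-7.8,29.2,3.02,-15.3,0.066],[-7.8,29.2,3.02,-15.3,0.066],[-7.8,29.2,3.02,-15.3,0.066],[-7.8,29.2,3.02,-15.3,0.066],[-7.8,29.2,3.02,-15.3,0.066]]}'
python3 drive.py '{"rows":[[-15.22,26.1,3.02,-15.3,0.066],[-15.22,26.1,3.02,-15.3,0.066],[-15.22,26.1,3.02,-15.3,0.066],[-15.22,26.1,3.02,-15.3,0.066],[-15.22,26.1,3.02,-15.3,0.066]]}'
python3 drive.py '{"rows":[[-21.56,21.16,3.02,-15.3,0.066],[-21.56,21.16,3.02,-15.3,0.066],[-21.56,21.16,3.02,-15.3,0.066],[-21.56,21.16,3.02,-15.3,0.066],[-21.56,21.16,3.02,-15.3,0.066]]}'
python3 drive.py '{"rows":[[-26.38,14.74,3.02,-15.3,0.066],[-26.38,14.74,3.02,-15.3,0.066],[-26.38,14.74,3.02,-15.3,0.066],[-26.38,14.74,3.02,-15.3,0.066],[-26.38,14.74,3.02,-15.3,0.066]]}'
python3 drive.py '{"rows":[[0,0,4,0,0.066],[0,0,8,0,0.066],[0,0,12,0,0.066],[0,0,12,0,0.066],[0,0,12,0,0.066]]}'
python3 -c "
from h import *
plan(.5997,.3594,.0265,-114)"
```

```text
time: 27.88
ee_pos: [0.5218, -0.0779, 0.175]
tcp_rot: [179.9, -0.0, -159.3]
wrist_force: [0.1, 0.1, -0.6]
opening: 0.066
grasp_force: 0.0
time: 28.3
ee_pos: [0.5474, 0.0709, 0.1596]
tcp_rot: [179.9, 0.0, -144.0]
wrist_force: [-0.2, 0.8, -0.2]
opening: 0.0661
grasp_force: 0.0
time: 28.72
ee_pos: [0.5728, 0.2195, 0.1441]
tcp_rot: [179.9, -0.0, -128.7]
wrist_force: [1.5, 0.3, 0.0]
opening: 0.066
grasp_force: 0.0
time: 29.13
ee_pos: [0.5981, 0.3682, 0.1283]
tcp_rot: [179.9, -0.0, -113.4]
wrist_force: [0.8, 0.4, 0.4]
opening: 0.066
grasp_force: 0.0
time: 29.55
ee_pos: [0.598, 0.3629, 0.0696]
tcp_rot: [179.9, -0.1, -113.7]
wrist_force: [0.7, 0.1, 0.5]
opening: 0.0661
grasp_force: 0.0
t 29.6 now [0.598  0.3629 0.0696] -113.7 q1,q6 [ 31.3 -35.1] rot [ 1.799e+02 -1.000e-01 -1.137e+02]
  0.0026 -0.0030 0.0431 0.3
```

```bash

python3 drive.py '{"rows":[[0.52,-0.6,3,0.3,0.066],[0.52,-0.6,6,0.3,0.066],[0.52,-0.6,7.8,0.3,0.066],[0.52,-0.6,8.8,0.3,0.066],[0.52,-0.6,8.8,0.3,0.066]]}'
python3 drive.py '{"rows":[[0,0,0,0,0.066],[0,0,0,0,0.066],[0,0,0,0,0.045],[0,0,0,0,0.045],[0,0,0,0,0.045]]}' 40
python3 drive.py '{"rows":[[0,0,0,0,0.045],[0,0,0,0,0.045]]}'
```

```text
time: 29.97
ee_pos: [0.6, 0.3603, 0.0262]
tcp_rot: [180.0, -0.0, -113.9]
wrist_force: [-0.5, -0.9, 0.8]
opening: 0.066
grasp_force: 0.0
time: 30.38
ee_pos: [0.6007, 0.361, 0.0279]
tcp_rot: [-179.9, 0.1, -113.9]
wrist_force: [-1.2, -0.7, 5.8]
opening: 0.0515
grasp_force: 41.1
time: 30.55
ee_pos: [0.6007, 0.361, 0.0279]
tcp_rot: [-179.9, 0.1, -113.9]
wrist_force: [-0.7, -0.7, 5.2]
opening: 0.0519
grasp_force: 41.1
```

```bash

python3 drive.py '{"rows":[[0,0,-6,0,0.045],[0,0,-12,0,0.045],[0,0,-18,0,0.045],[0,0,-21,0,0.045],[0,0,-21,0,0.045]]}'
python3 -c "
from h import *
plan(.5927,-.0110,.13,-174.9,3)"
```

```text
time: 30.97
ee_pos: [0.6015, 0.3615, 0.1365]
tcp_rot: [-179.8, 0.3, -113.9]
wrist_force: [0.0, -0.1, -0.3]
opening: 0.0519
grasp_force: 41.8
t 31.0 now [0.6015 0.3615 0.1365] -113.9 q1,q6 [ 31.  -35.1] rot [-179.8    0.3 -113.9]
  0.1147 -0.0477 0.0022 20.3
  0.0910 -0.0845 0.0022 20.3
  0.0560 -0.1109 0.0022 20.3
```

```bash

python3 drive.py '{"rows":[[22.94,-9.54,0.44,20.3,0.045],[22.94,-9.54,0.44,20.3,0.045],[22.94,-9.54,0.44,20.3,0.045],[22.94,-9.54,0.44,20.3,0.045],[22.94,-9.54,0.44,20.3,0.045]]}'
python3 drive.py '{"rows":[[18.2,-16.9,0.44,20.3,0.045],[18.2,-16.9,0.44,20.3,0.045],[18.2,-16.9,0.44,20.3,0.045],[18.2,-16.9,0.44,20.3,0.045],[18.2,-16.9,0.44,20.3,0.045]]}'
python3 drive.py '{"rows":[[11.2,-22.18,0.44,20.3,0.045],[11.2,-22.18,0.44,20.3,0.045],[11.2,-22.18,0.44,20.3,0.045],[11.2,-22.18,0.44,20.3,0.045],[11.2,-22.18,0.44,20.3,0.045]]}'
python3 drive.py '{"rows":[[0,0,3,0,0.045],[0,0,6,0,0.045],[0,0,8,0,0.045],[0,0,8,0,0.045],[0,0,8,0,0.045]]}'
python3 -c "
from h import *
plan(.5927,-.0110,.061,-174.9)"
```

```text
time: 31.38
ee_pos: [0.597, 0.2342, 0.1283]
tcp_rot: [180.0, -0.1, -134.4]
wrist_force: [-0.4, -0.1, -0.4]
opening: 0.0512
grasp_force: 42.0
time: 31.8
ee_pos: [0.5943, 0.1113, 0.1263]
tcp_rot: [180.0, -0.0, -154.6]
wrist_force: [-0.3, 0.6, -0.4]
opening: 0.0516
grasp_force: 42.1
time: 32.22
ee_pos: [0.5916, -0.0122, 0.1242]
tcp_rot: [180.0, -0.0, -174.8]
wrist_force: [-0.2, 0.8, -1.9]
opening: 0.0517
grasp_force: 42.2
time: 32.63
ee_pos: [0.5912, -0.0105, 0.0842]
tcp_rot: [180.0, -0.1, -174.7]
wrist_force: [-0.7, -0.1, -1.0]
opening: 0.0518
grasp_force: 42.2
t 32.6 now [ 0.5912 -0.0105  0.0842] -174.7 q1,q6 [-1.  -6.3] rot [ 1.800e+02 -1.000e-01 -1.747e+02]
  -0.0015 -0.0006 0.0232 0.2
```

```bash

python3 drive.py '{"rows":[[-0.3,-0.12,1.6,0.2,0.045],[-0.3,-0.12,3.2,0.2,0.045],[-0.3,-0.12,4.4,0.2,0.045],[-0.3,-0.12,4.7,0.2,0.045],[-0.3,-0.12,4.7,0.2,0.045]]}'
python3 drive.py '{"rows":[[0,0,0.2,0,0.045],[0,0,0.4,0,0.045],[0,0,0.4,0,0.045]]}'
python3 drive.py '{"rows":[[0,0,0.2,0,0.045],[0,0,0.3,0,0.045],[0,0,0.3,0,0.045]]}'
```

```text
time: 33.05
ee_pos: [0.5925, -0.0125, 0.0605]
tcp_rot: [180.0, -0.1, -175.0]
wrist_force: [-0.5, 0.3, -2.1]
opening: 0.0515
grasp_force: 42.2
time: 33.3
ee_pos: [0.593, -0.0125, 0.0594]
tcp_rot: [-180.0, 0.0, -175.0]
wrist_force: [0.1, 0.1, -1.5]
opening: 0.0515
grasp_force: 42.2
time: 33.55
ee_pos: [0.5931, -0.0125, 0.058]
tcp_rot: [-180.0, 0.0, -175.0]
wrist_force: [-0.4, 0.1, 1.9]
opening: 0.0514
grasp_force: 42.4
```

```bash

python3 drive.py '{"rows":[[0,0,0,0,0.066],[0,0,0,0,0.066],[0,0,0,0,0.066],[0,0,-6,0,0.066],[0,0,-14,0,0.066]]}'
python3 - <<'E'
from h import *
t=bot.camera("top")
for p,c6,c11,yaw,l,w in angles(t):
    o=origin(c6,c11,yaw);u=np.array([np.cos(np.radians(yaw)),np.sin(np.radians(yaw))]);print(p.round(1),yaw,round(l),round(w),"grip",(o-.035*u).round(4))
plan(.3603,.3041,.13,-79.7,4)
E
```

```text
time: 33.97
ee_pos: [0.5908, -0.0124, 0.1248]
tcp_rot: [180.0, -0.4, -175.0]
wrist_force: [0.7, 0.3, 1.3]
opening: 0.0662
grasp_force: 0.0
[197.1 271.3] 100.14742088317871 97 54 grip [0.3602 0.304 ]
t 34.0 now [ 0.5943 -0.0125  0.136 ] -175.0 q1,q6 [-1.2 -6.2] rot [-180.     0.4 -175. ]
  0.0514 0.0839 0.0015 -23.8
  0.0132 0.0975 0.0015 -23.8
  -0.0274 0.0945 0.0015 -23.8
  -0.0632 0.0754 0.0015 -23.8
```

```bash

python3 drive.py '{"rows":[[10.28,16.78,0.3,-23.8,0.066],[10.28,16.78,0.3,-23.8,0.066],[10.28,16.78,0.3,-23.8,0.066],[10.28,16.78,0.3,-23.8,0.066],[10.28,16.78,0.3,-23.8,0.066]]}'
python3 drive.py '{"rows":[[2.64,19.5,0.3,-23.8,0.066],[2.64,19.5,0.3,-23.8,0.066],[2.64,19.5,0.3,-23.8,0.066],[2.64,19.5,0.3,-23.8,0.066],[2.64,19.5,0.3,-23.8,0.066]]}'
python3 drive.py '{"rows":[[-5.48,18.9,0.3,-23.8,0.066],[-5.48,18.9,0.3,-23.8,0.066],[-5.48,18.9,0.3,-23.8,0.066],[-5.48,18.9,0.3,-23.8,0.066],[-5.48,18.9,0.3,-23.8,0.066]]}'
python3 drive.py '{"rows":[[-12.64,15.08,0.3,-23.8,0.066],[-12.64,15.08,0.3,-23.8,0.066],[-12.64,15.08,0.3,-23.8,0.066],[-12.64,15.08,0.3,-23.8,0.066],[-12.64,15.08,0.3,-23.8,0.066]]}'
python3 drive.py '{"rows":[[0,0,4,0,0.066],[0,0,8,0,0.066],[0,0,12,0,0.066],[0,0,12,0,0.066],[0,0,12,0,0.066]]}'
python3 -c "
from h import *
plan(.3602,.3040,.0265,-79.8)"
```

```text
time: 34.43
ee_pos: [0.5341, 0.0676, 0.1266]
tcp_rot: [-180.0, 0.1, -151.0]
wrist_force: [0.2, -0.5, 0.1]
opening: 0.0662
grasp_force: 0.0
time: 34.85
ee_pos: [0.4759, 0.1464, 0.1249]
tcp_rot: [-180.0, 0.0, -127.4]
wrist_force: [0.2, -0.3, 0.5]
opening: 0.066
grasp_force: 0.0
time: 35.27
ee_pos: [0.4178, 0.2253, 0.1233]
tcp_rot: [-180.0, 0.0, -103.7]
wrist_force: [-1.1, 0.4, 0.7]
opening: 0.0659
grasp_force: 0.0
time: 35.68
ee_pos: [0.3596, 0.3044, 0.1217]
tcp_rot: [-180.0, -0.0, -79.9]
wrist_force: [-0.1, -0.3, -0.2]
opening: 0.0663
grasp_force: 0.0
time: 36.1
ee_pos: [0.3595, 0.3031, 0.0613]
tcp_rot: [179.9, -0.1, -80.1]
wrist_force: [0.0, -0.1, 1.2]
opening: 0.0662
grasp_force: 0.0
t 36.1 now [0.3595 0.3031 0.0613] -80.1 q1,q6 [ 40.1 -59.7] rot [ 1.799e+02 -1.000e-01 -8.010e+01]
  -0.0008 -0.0008 0.0348 -0.3
```

```bash

python3 drive.py '{"rows":[[-0.16,-0.16,3,-0.3,0.066],[-0.16,-0.16,5,-0.3,0.066],[-0.16,-0.16,6.4,-0.3,0.066],[-0.16,-0.16,7.14,-0.3,0.066],[-0.16,-0.16,7.14,-0.3,0.066]]}'
python3 drive.py '{"rows":[[0,0,0,0,0.066],[0,0,0,0,0.066],[0,0,0,0,0.045],[0,0,0,0,0.045],[0,0,0,0,0.045]]}' 40
python3 drive.py '{"rows":[[0,0,0,0,0.045],[0,0,0,0,0.045]]}'
python3 drive.py '{"rows":[[0,0,-6,0,0.045],[0,0,-12,0,0.045],[0,0,-18,0,0.045],[0,0,-22,0,0.045],[0,0,-22,0,0.045]]}'
python3 -c "
from h import *
plan(.5161,-.0178,.135,-174.9,4)"
```

```text
time: 36.52
ee_pos: [0.3597, 0.3049, 0.0256]
tcp_rot: [180.0, -0.0, -79.6]
wrist_force: [-0.3, 0.4, -0.1]
opening: 0.066
grasp_force: 0.0
time: 36.93
ee_pos: [0.3604, 0.3056, 0.0275]
tcp_rot: [-179.9, 0.1, -79.5]
wrist_force: [-1.3, -1.2, 9.6]
opening: 0.0512
grasp_force: 50.0
time: 37.1
ee_pos: [0.3603, 0.3056, 0.0275]
tcp_rot: [-179.9, 0.1, -79.5]
wrist_force: [-0.9, -2.4, 8.5]
opening: 0.0511
grasp_force: 49.9
time: 37.52
ee_pos: [0.3613, 0.3064, 0.1409]
tcp_rot: [-179.7, 0.2, -79.5]
wrist_force: [0.8, 0.4, -0.8]
opening: 0.0509
grasp_force: 45.0
t 37.5 now [0.3613 0.3064 0.1409] -79.5 q1,q6 [ 40.3 -60.2] rot [-179.7    0.2  -79.5]
  0.0867 -0.0233 0.0015 23.8
  0.0699 -0.0564 0.0015 23.8
  0.0411 -0.0798 0.0015 23.8
  0.0054 -0.0897 0.0015 23.8
```

```bash

python3 drive.py '{"rows":[[17.34,-4.66,0.3,23.8,0.045],[17.34,-4.66,0.3,23.8,0.045],[17.34,-4.66,0.3,23.8,0.045],[17.34,-4.66,0.3,23.8,0.045],[17.34,-4.66,0.3,23.8,0.045]]}'
python3 drive.py '{"rows":[[13.98,-11.28,0.3,23.8,0.045],[13.98,-11.28,0.3,23.8,0.045],[13.98,-11.28,0.3,23.8,0.045],[13.98,-11.28,0.3,23.8,0.045],[13.98,-11.28,0.3,23.8,0.045]]}'
python3 drive.py '{"rows":[[8.22,-15.96,0.3,23.8,0.045],[8.22,-15.96,0.3,23.8,0.045],[8.22,-15.96,0.3,23.8,0.045],[8.22,-15.96,0.3,23.8,0.045],[8.22,-15.96,0.3,23.8,0.045]]}'
python3 drive.py '{"rows":[[1.08,-17.94,0.3,23.8,0.045],[1.08,-17.94,0.3,23.8,0.045],[1.08,-17.94,0.3,23.8,0.045],[1.08,-17.94,0.3,23.8,0.045],[1.08,-17.94,0.3,23.8,0.045]]}'
python3 drive.py '{"rows":[[0,0,3,0,0.045],[0,0,6,0,0.045],[0,0,7,0,0.045],[0,0,7,0,0.045],[0,0,7,0,0.045]]}'
python3 -c "
from h import *
plan(.5177,-.0174,.066,-174.9)"
```

```text
time: 37.93
ee_pos: [0.3987, 0.2233, 0.134]
tcp_rot: [180.0, -0.0, -103.6]
wrist_force: [-0.7, 0.6, -1.9]
opening: 0.0507
grasp_force: 45.1
time: 38.35
ee_pos: [0.4373, 0.1427, 0.1326]
tcp_rot: [180.0, -0.0, -127.2]
wrist_force: [-0.1, 0.5, -1.0]
opening: 0.0515
grasp_force: 45.1
time: 38.77
ee_pos: [0.4761, 0.0622, 0.1311]
tcp_rot: [180.0, -0.0, -150.9]
wrist_force: [-0.5, 0.7, -1.6]
opening: 0.0509
grasp_force: 45.1
time: 39.18
ee_pos: [0.5149, -0.0186, 0.1296]
tcp_rot: [180.0, -0.0, -174.6]
wrist_force: [-0.7, 0.4, -1.4]
opening: 0.0509
grasp_force: 45.1
time: 39.6
ee_pos: [0.5148, -0.0182, 0.0953]
tcp_rot: [180.0, -0.0, -174.6]
wrist_force: [0.0, -0.2, -1.0]
opening: 0.0508
grasp_force: 45.1
t 39.6 now [ 0.5148 -0.0182  0.0953] -174.6 q1,q6 [-2.  -7.5] rot [ 180.    -0.  -174.6]
  -0.0030 0.0005 0.0293 0.3
```

```bash

python3 drive.py '{"rows":[[-0.6,0.1,2,0.3,0.045],[-0.6,0.1,4,0.3,0.045],[-0.6,0.1,5.4,0.3,0.045],[-0.6,0.1,5.8,0.3,0.045],[-0.6,0.1,5.8,0.3,0.045]]}'
python3 drive.py '{"rows":[[0,0,0.2,0,0.045],[0,0,0.4,0,0.045],[0,0,0.4,0,0.045]]}'
python3 drive.py '{"rows":[[0,0,0.2,0,0.045],[0,0,0.3,0,0.045],[0,0,0.3,0,0.045]]}'
```

```text
time: 40.02
ee_pos: [0.5174, -0.0181, 0.0652]
tcp_rot: [180.0, -0.1, -175.0]
wrist_force: [-1.1, 0.2, 0.8]
opening: 0.0512
grasp_force: 47.2
time: 40.27
ee_pos: [0.518, -0.0181, 0.0643]
tcp_rot: [-180.0, 0.0, -175.0]
wrist_force: [-0.9, 0.1, 1.5]
opening: 0.0509
grasp_force: 48.5
time: 40.52
ee_pos: [0.5181, -0.0182, 0.0636]
tcp_rot: [-180.0, 0.1, -175.0]
wrist_force: [-2.3, -0.2, 7.4]
opening: 0.0508
grasp_force: 51.2
```

```bash

python3 drive.py '{"rows":[[0,0,-0.2,0,0.066],[0,0,-0.2,0,0.066],[0,0,-0.2,0,0.066],[0,0,-6,0,0.066],[0,0,-14,0,0.066]]}'
python3 drive.py '{"rows":[[0,0,-8,0,0.066],[0,-6,-14,0,0.066],[0,-12,-14,0,0.066],[0,-20,-14,0,0.066],[0,-28,-14,0,0.066]]}'
python3 drive.py '{"rows":[[4,-8,0,0,0.066],[8,-14,0,0,0.066]]}'
python3 - <<'E'
from h import *
for n in("top","scene"): cv2.imwrite(f"pics/{n}9.png",bot.camera(n))
t=cv2.imread("pics/top9.png");s=cv2.imread("pics/scene9.png")
for p,c6,c11,yaw,l,w in angles(t): print(p.round(1),yaw,round(l),round(w),c6.round(4))
cv2.imwrite("pics/v9.png",cv2.convertScaleAbs(np.hstack([cv2.resize(t[160:240,288:368],(400,400),interpolation=cv2.INTER_CUBIC),cv2.resize(s[185:255,270:340],(400,400),interpolation=cv2.INTER_CUBIC)]),alpha=1.4))
c=t[200:270,290:360];up=cv2.resize(c,None,fx=4,fy=4,interpolation=cv2.INTER_CUBIC)
for nm,m in(("brass",cv2.inRange(cv2.cvtColor(up,cv2.COLOR_BGR2HSV),(10,100,60),(30,255,255))),("black",cv2.inRange(up,(0,0,0),(40,40,40)))):
  for k in blobs(m,500,9000):
    M=cv2.moments(k);ce=(np.array([M["m10"],M["m01"]])/M["m00"]+.5)/4-.5+[290,200];r=cv2.minAreaRect(k)
    print(nm,ce.round(1),[round(v/4,1) for v in r[1]],round(r[2],1),onz("top",[ce],.022)[0].round(4),onz("top",[ce],.052)[0].round(4))
E
```

```text
time: 40.93
ee_pos: [0.5158, -0.018, 0.1297]
tcp_rot: [180.0, -0.4, -175.0]
wrist_force: [1.3, 0.0, 0.2]
opening: 0.0655
grasp_force: 0.0
time: 41.35
ee_pos: [0.5303, -0.1588, 0.2033]
tcp_rot: [-180.0, 0.1, -174.9]
wrist_force: [1.3, 0.7, -1.2]
opening: 0.0658
grasp_force: 0.0
time: 41.52
ee_pos: [0.4961, -0.2328, 0.2018]
tcp_rot: [180.0, -0.0, -175.0]
wrist_force: [1.0, 0.4, 0.1]
opening: 0.0658
grasp_force: 0.0
[327.7 199. ] 4.490615367889404 134 59 [ 0.559  -0.0164]
brass [322.1 248.8] [16.3, 16.4] 7.4 [ 0.4224 -0.0037  0.022 ] [ 0.4215 -0.0034  0.052 ]
black [322.3 248.4] [13.0, 6.8] 7.6 [ 0.4236 -0.0042  0.022 ] [ 0.4227 -0.0039  0.052 ]
```

View pics/v9.png

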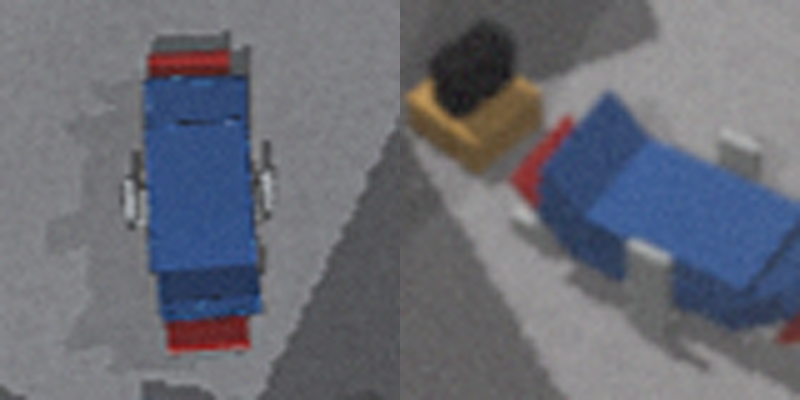

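All five angles nest flat, with legs alternating. The weight stands upright at about (0.422, −0.0036). Fetching it.

```bash
python3 -c "
from h import *
plan(.4222,-.0036,.13,-275.5,3)"
```

```text
t 41.6 now [ 0.4941 -0.2349  0.2021] -175.3 q1,q6 [-25.4 -30.1] rot [-1.800e+02 -1.000e-01 -1.753e+02]
  0.0176 0.0788 0.0240 33.4
  0.0581 0.0561 0.0240 33.4
  0.0794 0.0149 0.0240 33.4
```

The rows are not in the units I measure in: shifts go in units of 5 mm. I convert before sending: 0.0788 m is 15.76, 0.024 m is 4.8.

```bash

python3 drive.py '{"rows":[[3.52,15.76,4.8,33.4,0.05],[3.52,15.76,4.8,33.4,0.05],[3.52,15.76,4.8,33.4,0.05],[3.52,15.76,4.8,33.4,0.05],[3.52,15.76,4.8,33.4,0.05]]}'
python3 drive.py '{"rows":[[11.62,11.22,4.8,33.4,0.05],[11.62,11.22,4.8,33.4,0.05],[11.62,11.22,4.8,33.4,0.05],[11.62,11.22,4.8,33.4,0.05],[11.62,11.22,4.8,33.4,0.05]]}'
python3 drive.py '{"rows":[[15.88,2.98,4.8,33.4,0.05],[15.88,2.98,4.8,33.4,0.05],[15.88,2.98,4.8,33.4,0.05],[15.88,2.98,4.8,33.4,0.05],[15.88,2.98,4.8,33.4,0.05]]}'
python3 drive.py '{"rows":[[0,0,0,0,0.05],[0,0,0,0,0.05],[0,0,0,0,0.05]]}'
python3 -c "
from h import *
plan(.4222,-.0036,.057,84.5)"
```

```text
time: 42.03
ee_pos: [0.4717, -0.1526, 0.1783]
tcp_rot: [180.0, -0.0, 151.3]
wrist_force: [0.6, -0.9, 0.6]
opening: 0.0503
grasp_force: 0.0
time: 42.45
ee_pos: [0.4472, -0.0754, 0.1543]
tcp_rot: [180.0, -0.0, 117.9]
wrist_force: [-0.0, -0.1, -1.3]
opening: 0.05
grasp_force: 0.0
time: 42.87
ee_pos: [0.4227, 0.0016, 0.1302]
tcp_rot: [-180.0, -0.0, 84.5]
wrist_force: [-0.1, 0.4, 0.7]
opening: 0.0502
grasp_force: 0.0
time: 43.12
ee_pos: [0.4232, 0.0004, 0.1305]
tcp_rot: [180.0, -0.0, 85.0]
wrist_force: [0.0, -0.5, -0.7]
opening: 0.0499
grasp_force: 0.0
t 43.1 now [4.232e-01 4.000e-04 1.305e-01] 85.0 q1,q6 [ 0.  95.1] rot [180.  -0.  85.]
  -0.0040 -0.0006 0.0735 0.5
```

```bash

python3 drive.py '{"rows":[[-0.8,-0.12,5,0.5,0.05],[-0.8,-0.12,9,0.5,0.05],[-0.8,-0.12,13,0.5,0.05],[-0.8,-0.12,14.4,0.5,0.05],[-0.8,-0.12,14.7,0.5,0.05]]}'
python3 drive.py '{"rows":[[0,0,0,0,0.05],[0,0,0,0,0],[0,0,0,0,0],[0,0,0,0,0],[0,0,0,0,0]]}' 40
python3 drive.py '{"rows":[[0,0,0,0,0],[0,0,0,0,0]]}'
python3 drive.py '{"rows":[[0,0,-2,0,0],[0,0,-7,0,0],[0,0,-13,0,0],[0,0,-16,0,0],[0,0,-16,0,0]]}'
python3 -c "
from h import *
plan(.5513,-.0155,.137,95.1,1)"
```

```text
time: 43.53
ee_pos: [0.4212, -0.0038, 0.0556]
tcp_rot: [-179.8, 0.0, 84.3]
wrist_force: [0.5, 0.0, -0.4]
opening: 0.0497
grasp_force: 0.0
time: 43.95
ee_pos: [0.4227, -0.0037, 0.058]
tcp_rot: [179.9, -0.0, 84.3]
wrist_force: [-1.1, 0.3, 6.2]
opening: 0.0171
grasp_force: 44.1
time: 44.12
ee_pos: [0.4227, -0.0037, 0.058]
tcp_rot: [179.9, -0.0, 84.3]
wrist_force: [-1.7, -0.2, 7.1]
opening: 0.017
grasp_force: 44.2
time: 44.53
ee_pos: [0.4235, -0.0037, 0.1407]
tcp_rot: [179.7, -0.0, 84.3]
wrist_force: [0.4, 0.7, -4.0]
opening: 0.0169
grasp_force: 42.8
t 44.5 now [ 0.4235 -0.0037  0.1407] 84.3 q1,q6 [-0.5 95.2] rot [179.7  -0.   84.3]
  0.0010 0.1283 0.0037 -10.8
```

```bash

python3 drive.py '{"rows":[[0.2,6,0.74,-4,0],[0.2,12,0.74,-8,0],[0.2,18,0.74,-10.8,0],[0.2,25.66,0.74,-10.8,0],[0.2,25.66,0.74,-10.8,0]]}'
python3 drive.py '{"rows":[[0,0,2,0,0],[0,0,4,0,0],[0,0,5,0,0],[0,0,5,0,0]]}'
python3 -c "
from h import *
plan(.5513,-.0155,.104,95.1,1)"
```

```text
time: 44.95
ee_pos: [0.554, -0.016, 0.1287]
tcp_rot: [-179.8, -0.0, 95.1]
wrist_force: [-2.6, 1.0, -5.0]
opening: 0.0172
grasp_force: 42.6
time: 45.28
ee_pos: [0.548, -0.0154, 0.1063]
tcp_rot: [-179.8, -0.0, 95.1]
wrist_force: [-0.9, -0.1, -3.9]
opening: 0.017
grasp_force: 42.6
t 45.3 now [ 0.548  -0.0154  0.1063] 95.1 q1,q6 [-1.6 83.3] rot [-179.8   -0.    95.1]
  -0.0004 0.0032 0.0023 -0.0
```

```bash

python3 drive.py '{"rows":[[0,0.64,0.2,0,0],[0,0.64,0.5,0,0],[0,0.64,0.5,0,0],[0,0.64,0.5,0,0]]}'
python3 drive.py '{"rows":[[0,0,0.2,0,0],[0,0,0.5,0,0],[0,0,0.5,0,0]]}'
python3 -c "
from h import *
plan(.5513,-.0155,.1,95.1,1)"
```

```text
time: 45.62
ee_pos: [0.5532, -0.0152, 0.1064]
tcp_rot: [179.9, 0.0, 95.1]
wrist_force: [0.7, -0.1, -4.6]
opening: 0.0173
grasp_force: 42.7
time: 45.87
ee_pos: [0.553, -0.0152, 0.1031]
tcp_rot: [-180.0, -0.0, 95.1]
wrist_force: [-0.1, 0.2, -4.9]
opening: 0.0171
grasp_force: 42.7
t 45.9 now [ 0.553  -0.0152  0.1031] 95.1 q1,q6 [-1.6 83.4] rot [-180.    -0.    95.1]
  -0.0001 -0.0017 0.0031 -0.0
```

```bash

python3 drive.py '{"rows":[[0,-0.3,0.2,0,0],[0,-0.3,0.4,0,0],[0,-0.3,0.4,0,0],[0,-0.3,0.4,0,0]]}'
python3 drive.py '{"rows":[[0,0,0.2,0,0],[0,0,0.3,0,0],[0,0,0.3,0,0]]}'
```

```text
time: 46.2
ee_pos: [0.5515, -0.0154, 0.1012]
tcp_rot: [-180.0, -0.0, 95.1]
wrist_force: [-0.1, -0.2, -4.0]
opening: 0.017
grasp_force: 42.7
time: 46.45
ee_pos: [0.5518, -0.0154, 0.1003]
tcp_rot: [180.0, 0.0, 95.1]
wrist_force: [-0.8, 0.1, -1.0]
opening: 0.0168
grasp_force: 43.2
```

```bash

python3 drive.py '{"rows":[[0,0,0.2,0,0],[0,0,0.2,0,0]]}'
python3 drive.py '{"rows":[[0,0,0.2,0,0.04],[0,0,0.2,0,0.04],[0,0,0.2,0,0.04],[0,0,-6,0,0.04],[0,0,-14,0,0.04]]}'
python3 drive.py '{"rows":[[-6,0,-6,0,0],[-12,0,-10,0,0],[-20,0,-10,0,0],[-28,0,-10,0,0],[-36,0,-10,0,0]]}'
python3 - <<'E'
from h import *
for n in("top","scene"): cv2.imwrite(f"pics/{n}10.png",bot.camera(n))
t=cv2.imread("pics/top10.png");s=cv2.imread("pics/scene10.png")
print("post",onz("top",[[486,160]],.07),"head",onz("top",[[517,142]],.27))
plan(.604,-.3125,.2,95.1,1)
print(proj("scene",[.604,-.3125,.12]),proj("scene",[.5514,-.0152,.042]))
cv2.imwrite("pics/v10.png",np.hstack([cv2.resize(cv2.convertScaleAbs(t[165:235,293:363],alpha=1.4),(380,380),interpolation=cv2.INTER_CUBIC),cv2.resize(s[180:380,170:370],(380,380),interpolation=cv2.INTER_CUBIC)]))
E
```

```text
time: 46.62
ee_pos: [0.5519, -0.0154, 0.1002]
tcp_rot: [179.9, 0.0, 95.1]
wrist_force: [-3.2, -0.1, 7.3]
opening: 0.0172
grasp_force: 44.3
time: 47.03
ee_pos: [0.5499, -0.0153, 0.1662]
tcp_rot: [-179.6, -0.0, 95.1]
wrist_force: [0.8, -0.7, 0.6]
opening: 0.0398
grasp_force: 0.0
time: 47.45
ee_pos: [0.5677, -0.1964, 0.2195]
tcp_rot: [179.9, 0.0, 95.1]
wrist_force: [0.3, 0.2, -0.2]
opening: -0.0001
grasp_force: 0.0
post [[ 0.66293932 -0.42723504  0.07      ]] head [[ 0.65870868 -0.42307804  0.27      ]]
t 47.5 now [ 0.5674 -0.1996  0.218 ] 94.8 q1,q6 [-19.4  65.9] rot [-1.80e+02  1.00e-01  9.48e+01]
  -0.1156 0.0271 0.0180 -0.3
[[251.13850086 297.64964357]] [[320.68750656 220.61940124]]
```

View pics/v10.png

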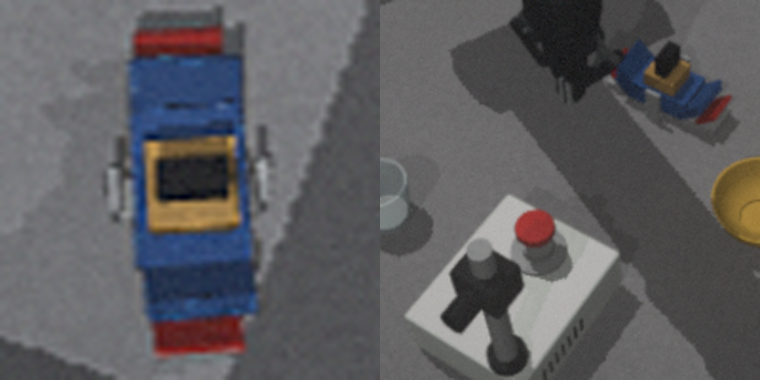

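The weight stands upright at the middle of the top angle (left half, (190,180)). The plunger and post match the measured positions, with the post at (0.66, −0.425), 126 mm from the plunger. Now pressing the plunger with the gripper shut.

```bash

python3 drive.py '{"rows":[[-23.12,7.32,3.6,0,0],[-23.12,7.32,3.6,0,0],[-23.12,7.32,3.6,0,0],[-23.12,7.32,3.6,0,0],[-23.12,7.32,3.6,0,0]]}'
python3 drive.py '{"rows":[[0,0,2,0,0],[0,0,4,0,0],[0,0,6,0,0],[0,0,6,0,0]]}'
python3 -c "
from h import *
plan(.604,-.3125,.16,95.1,1)"
```

```text
time: 47.97
ee_pos: [0.6141, -0.3079, 0.198]
tcp_rot: [-179.8, -0.1, 94.9]
wrist_force: [-0.5, 0.4, -0.0]
opening: 0.0001
grasp_force: 0.0
time: 48.3
ee_pos: [0.6133, -0.3052, 0.1685]
tcp_rot: [-179.9, -0.1, 95.1]
wrist_force: [0.7, 1.0, -0.6]
opening: 0.0
grasp_force: 0.0
t 48.3 now [ 0.6133 -0.3052  0.1685] 95.1 q1,q6 [-26.5  58.4] rot [-1.799e+02 -1.000e-01  9.510e+01]
  -0.0065 -0.0099 0.0085 0.0
```

```bash

python3 drive.py '{"rows":[[-1.3,-1.98,0,0,0],[-1.3,-1.98,0.8,0,0],[-1.3,-1.98,1.6,0,0],[-1.3,-1.98,2.4,0,0],[-1.3,-1.98,2.4,0,0]]}'
python3 drive.py '{"rows":[[0,0,0.6,0,0],[0,0,1.2,0,0],[0,0,1.6,0,0],[0,0,1.6,0,0]]}'
```

```text
time: 48.72
ee_pos: [0.6046, -0.3138, 0.158]
tcp_rot: [-180.0, -0.0, 95.1]
wrist_force: [-0.5, 0.2, -0.5]
opening: 0.0001
grasp_force: 0.0
time: 49.05
ee_pos: [0.6047, -0.3138, 0.1501]
tcp_rot: [-180.0, -0.0, 95.1]
wrist_force: [-0.7, -0.2, -0.4]
opening: 0.0002
grasp_force: 0.0
```

```bash

python3 drive.py '{"rows":[[0,0,0.6,0,0],[0,0,1.2,0,0],[0,0,1.2,0,0]]}'
python3 drive.py '{"rows":[[0,0,0.6,0,0],[0,0,1.2,0,0],[0,0,1.2,0,0]]}'
python3 drive.py '{"rows":[[0,0,0.6,0,0],[0,0,1.2,0,0],[0,0,1.2,0,0]]}'
```

```text
time: 49.3
ee_pos: [0.605, -0.314, 0.1445]
tcp_rot: [180.0, 0.0, 95.1]
wrist_force: [0.9, 0.1, 3.1]
opening: 0.0
grasp_force: 1.9
time: 49.55
ee_pos: [0.605, -0.314, 0.1387]
tcp_rot: [180.0, 0.0, 95.1]
wrist_force: [1.7, 0.3, 5.4]
opening: 0.0002
grasp_force: 2.8
time: 49.8
ee_pos: [0.605, -0.314, 0.1331]
tcp_rot: [180.0, 0.0, 95.1]
wrist_force: [-0.2, 0.1, 7.4]
opening: 0.0
grasp_force: 3.8
```

```bash

python3 drive.py '{"rows":[[0,0,0.6,0,0],[0,0,1.2,0,0],[0,0,1.2,0,0]]}'
python3 drive.py '{"rows":[[0,0,0.2,0,0],[0,0,0.4,0,0],[0,0,0.4,0,0],[0,0,0.4,0,0],[0,0,0.4,0,0]]}'
```

```text
time: 50.05
ee_pos: [0.6051, -0.314, 0.1274]
tcp_rot: [179.9, 0.0, 95.1]
wrist_force: [-1.1, 0.8, 8.9]
opening: 0.0001
grasp_force: 4.7
time: 50.47
ee_pos: [0.6051, -0.314, 0.127]
tcp_rot: [179.9, 0.1, 95.1]
wrist_force: [-3.4, 2.4, 14.0]
opening: 0.0004
grasp_force: 7.1
```

The stop was reached at z = 0.127 with 14 N. Holding a moment longer, then releasing straight up and clearing away.

```bash

python3 drive.py '{"rows":[[0,0,0.2,0,0],[0,0,0.2,0,0],[0,0,0.2,0,0]]}'
python3 drive.py '{"rows":[[0,0,-4,0,0],[0,0,-8,0,0],[0,0,-12,0,0],[0,0,-18,0,0],[0,0,-24,0,0]]}'
python3 drive.py '{"rows":[[4,-6,0,0,0],[8,-12,0,0,0],[12,-18,0,0,0],[12,-24,0,0,0],[12,-28,0,0,0]]}'
python3 drive.py '{"rows":[[0,0,0,0,0],[0,0,0,0,0],[0,0,0,0,0],[0,0,0,0,0],[0,0,0,0,0]]}'
python3 - <<'E'
from h import *
t=bot.camera("top");s=bot.camera("scene")
a=[r for r in red(t,"top") if r[0]>430];b=[r for r in red(s,"scene") if r[1]>270]
print("plunger",a,b,tri(a[0],b[0]) if a and b else None)
cv2.imwrite("pics/v11.png",np.hstack([t[100:300,200:520],s[130:330,180:500]]))
E
```

```text
time: 50.72
ee_pos: [0.6051, -0.3141, 0.127]
tcp_rot: [179.8, 0.1, 95.1]
wrist_force: [-4.5, 3.0, 19.6]
opening: -0.0002
grasp_force: 9.6
time: 51.13
ee_pos: [0.6044, -0.3137, 0.2439]
tcp_rot: [-179.9, -0.1, 95.1]
wrist_force: [0.8, 0.2, 0.2]
opening: 0.0003
grasp_force: 0.0
time: 51.55
ee_pos: [0.4579, -0.2656, 0.2438]
tcp_rot: [-180.0, -0.0, 95.1]
wrist_force: [-0.5, 0.1, -0.6]
opening: -0.0005
grasp_force: 0.0
time: 51.97
ee_pos: [0.4608, -0.2665, 0.2432]
tcp_rot: [-180.0, -0.0, 95.1]
wrist_force: [-0.1, -0.3, -0.5]
opening: 0.0002
grasp_force: 0.0
plunger [array([447.17775242, 178.04235953])] [array([251.08193841, 299.69220109])] (array([ 0.60423394, -0.31349637,  0.1142375 ]), np.float64(0.0003786583100591424))
```

View pics/v11.png

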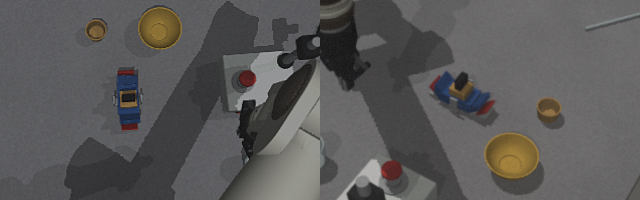

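The plunger is back up at the same pixels as at the start. The stack and weight stand at (127,98) in the left half, the bowl and cup are untouched, and the robot is clear.

```bash
python3 -c "
from workcell import bot
print(bot.job_done())"
```

```text
the job is handed in; nothing more can be done
None
```

The job is handed in: all five angles are stacked with legs alternating, the weight is upright on the middle of the top one, and the plunger was pressed to its stop and came back up; one angle slipped on the first grip and was picked up again, and no verdict was returned.

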